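Stack, pin and lock spacer plates in a clean-room jig

TASK

Slide each spacer plate out of its rack lane until it sticks out over the front edge, take it there and stack all the plates there are flat on the jig's pedestal between the guide posts. Then push the stack pin down through their holes until its head lies on the top plate, and last swing the keeper bar over until it lies down in its catch. Leave the other things on the bench where they are.

Things in the scene. Friction and masses are not known exactly. Their poses are not given: they have to be found in the camera images.
- plate0: flat bare-aluminium spacer plate 110 (x) x 56 (y) x 5 mm, 83 g, 11 mm through hole at its centre; all alike, usable either way round or up. Origin: centre of its underside, x lengthwise. Starts lying in a rack lane of its own; only 2 or 3 plates are present. Can be clasped across its 56 mm width where both long edges are free.
- plate1: flat bare-aluminium spacer plate 110 (x) x 56 (y) x 5 mm, 83 g, 11 mm through hole at its centre; all alike, usable either way round or up. Origin: centre of its underside, x lengthwise. Starts lying in a rack lane of its own; only 2 or 3 plates are present. Can be clasped across its 56 mm width where both long edges are free.
- plate2: flat bare-aluminium spacer plate 110 (x) x 56 (y) x 5 mm, 83 g, 11 mm through hole at its centre; all alike, usable either way round or up. Origin: centre of its underside, x lengthwise. Starts lying in a rack lane of its own; only 2 or 3 plates are present. Can be clasped across its 56 mm width where both long edges are free.
- plate0_mid (a point): centre of that plate at half thickness (2.5 mm above its underside), in the middle of its hole
- plate1_mid (a point): centre of that plate at half thickness (2.5 mm above its underside), in the middle of its hole
- plate2_mid (a point): centre of that plate at half thickness (2.5 mm above its underside), in the middle of its hole
- rack: fixed white rack, origin at its foot on the table, x along the lanes (the front, towards the robot, is -x). Three lanes, centre lines at y = -70, 0, +70 mm, each a level floor 45 mm above the table, 60 mm wide between rails 10 mm wide whose tops are 55 mm above the table. Floor and rails run from x = -80 (front edge) to x = +70 mm; lanes are open at both ends. A plate has 2 mm play to each rail.
- rack_edge (a point): middle of the front edge, on the middle lane's floor (45 mm up). In front of it is free air down to the table. A plate pushed from its rear edge, or dragged from its top, till about 40 mm stick out still lies flat (it tips off beyond 55 mm) and can be clasped from above by its two long edges; inside the lane it cannot.
- jig: fixed stacking jig, origin at its foot on the table. White pedestal in the middle 100 (x) x 40 (y) mm, top 36 mm up. Plates lie on it lengthwise along x between 8 mm round guide posts (cone tops: full width to 56 mm up, tip 63 mm up) at (x, y) = (61, 0), (-61, 0), (10, 34), (10, -34), (42, 34), (42, -34) mm: 2 mm play each way. Beside x = -50 to -10 the plates' long edges are free for fingers.
- jig_hole (a point): mouth of the 11 mm hole in the middle of the pedestal's top (36 mm above the table, 28 mm deep); the plates' holes come over it. The jig's base plate is 210 (x) x 110 x 8 mm.
- keeper (a joint): angle of the jig's steel keeper bar, rad: 0 = level in its catch (closed), grows as its free end rises; 1.57 = upright, 2.0 = stop, leaning to the jig's +x. Stiff hinge: stays where left; about 1.5 N at the free end moves it. Closed, it reaches from the hinge along the jig's -x over the pin, underside 75 mm and top 85 mm above the table; a pin fully home clears it.
- keeper_hinge (a point): middle of the keeper's hinge axle, at x = +85 mm of the jig, 80 mm above the table, axle along the jig's y, between two cheeks 92 mm high (y = -18 to 18 mm)
- keeper_end (a point): point on the keeper bar near its free end, 165 mm from the hinge, on the face that is uppermost when closed; the bar is 14 mm wide, 10 mm thick, reaches 175 mm from the hinge, end capped black
- catch (a point): middle of the catch fork in which the closed keeper lies, at x = -80 mm of the jig, 70 mm above the table; its two prongs at y = +13 and -13 mm are 8 mm thick, 12 mm long in x, and end 88 mm above the table
- pin: steel stack pin, 50 g: round head 16 mm across, 18 mm high, on a shank of 8 mm diameter, 36 mm long (last 7 mm tapered to 3 mm). Origin: centre of the head's underside, z towards the head. Starts upright in the pin stand, head resting on its top.
- pin_tip (a point): foot of the pin's shank, 36 mm below the head's underside
- pin_stand: loose white block 56 x 56 x 60 mm high, 450 g, origin at the centre of its underside, with an 11 mm hole 45 mm deep in the middle of its top in which the pin stands
- solvent_bottle: bystander: white bottle, 56 mm wide, 150 mm tall
- tape_roll: bystander: yellow tape roll lying flat, 80 mm across, 19 mm high
- screwdriver: bystander: screwdriver lying flat
- screw_jar: bystander: clear jar with black cap, 52 mm wide, 60 mm tall
- parts_tray: bystander: empty black tray 130 x 100 x 35 mm
- end_cap: bystander: stepped round aluminium cap, 76 mm across, 36 mm high
- angle_block: bystander: dark steel block 60 x 50 x 50 mm
Mind the look-alikes: they are no part of the job. What is shaped like the plate1 but black or red is not meant.

How it is judged:
By the outcome, as a careful person would: the job done as asked, in the order asked, and still so for the second after the job is handed in, with the robot touching nothing.
Of plate0, plate1, plate2 only 2 to 3 are there at a start; the rules pass over those that are not, and their reading is None.
At some moment in a run one of pin_stand, plate0, plate1, plate2 may be knocked a few centimetres aside while the robot is not near it.
It also fails if it takes over 210 s, if anything falls off the work surface, if the arm or the gripper's body presses on something with over 40 N, if the wrist force passes 120 N, or if a joint passes its speed limit or range.

ROBOT

A 6-joint arm with a two-finger parallel gripper is mounted at the origin on the work surface. World frame = base frame: x ahead of the robot, y to its left, z up, the work surface at z = 0. Lengths are in mm, angles in rad, forces in N, time in s.
With the tool pointing down it reaches from about 350 to 725 mm from the base axis. Payload 4.3 kg.
Tool frame: the origin (TCP) lies at the centre of the arm's flange, where the gripper is bolted on; the fingertips stand ctrl.tcp_to_tips ahead of it and the grasp point (between the pads) lies 155 mm ahead of it (ctrl.tcp_to_tips is the distance from the TCP to the fingertips, in mm); z points along the fingers, y is the direction in which the jaws open and shut (so a half turn about z gives the same grasp; the last joint's range is limited). The gripper opens to 85 mm and grips with 20 to 120 N. Pads are 22 mm wide; open, the fingers measure 114 mm over their backs; the gripper's body (76 mm by 85 mm) begins 54 mm behind the grasp point. The pads swing forward as they close: fully open they stand 13 mm farther back than shut.
Start: joints at [-1.384, 0.377, 0.081, 1.274, 0, 1.46], TCP at [168.173, -549.878, 404.729] pointing down, gripper open.
Joint ranges: [-2.72, 2.72], [-0.84, 1.66], [-1.02, 1.22], [-1.77, 2.12], [-1.37, 1.28], [-3.14, 3.14]. Speed limits (rad/s): [2.57, 2.57, 3.14, 3.14, 3.14, 3.14].

INTERFACE

Orientations are given as [roll, pitch, yaw] about the fixed x, y, z axes, in that order (R = Rz(yaw) Ry(pitch) Rx(roll)).
In Python, from station import ctrl gives the robot as it stands.
- The arm moves only by the tool step_arm, never from a script. Its argument "commands" is a list of rows, each a list of 5 numbers: the shift along the tool's x, y, z in cm, then the turn about the tool's z in rad, then the finger opening in cm, from 0 to 8.54. A call has 1 to 12 rows; each row shifts and turns the commanded pose from where the row before left it, along the tool's axes as they then stand; what a row does not reach is not made up. A row lasts 1/10 s, in which the tool goes at most 50 mm and 8.59 degrees, less where a joint would pass 70% of its speed; a pose out of reach is approached as far as the arm can. A call with a gripper value outside its range is refused whole. The fingers move at their own pace and stop on an object; the grip force is fixed at half the most. Time passes only in rows, so rows that do not move let the fingers close. It gives the time, the measured TCP pose, the force and the opening at its end, in the units of the state.
- ctrl.observe(): the state, without advancing time (a new reading comes with each control period).
- ctrl.camera(name): name is "side" or "top" or "wrist"; returns a dict with "color" (420x560x3 uint8, red, green, blue), "z_map" (420x560 float32, mm along the optical axis (not along the pixel's ray), 0 where there is no reading), "vertical_fov" (degrees; the focal length in pixels is half the picture's height over the tangent of half this angle, whatever the lens; pixels are square), "cx", "cy" (the principal point, pixels), "extrinsics" (4x4, takes a point from camera to world coordinates); the wrist camera has in their place "T_tool_cam" (4x4, takes a point from camera to tool coordinates, whose origin is the TCP and whose axes are the flange's). Camera axes: x right, y down, z forward; pixel columns grow to the right and rows downward; lengths in mm; the calibration is good to about 2 mm. A picture is of the moment at which its call begins: read the wrist's pose just before it.
- ctrl.hand_in(): hands the job in, once; it reports no verdict.
The state is a dict: "t": time; "q": joint angles; "qvel": joint speeds; "joint_efforts": joint torques, N m; "eef_pos": TCP position; "ee_rot": TCP orientation; "contact_force": force on the tool from outside, world axes, zero at the start; "wrist_torque": the same for the moment, N m; "width": opening from 0.0 (shut) to 1.0 (fully open).
Only numpy, scipy, OpenCV 4.12 (cv2) and the standard library are available. Lean on these libraries where they do the work, as an engineer would, in place of code of your own. Each camera call takes 0.05 s, during which the arm holds its last target. There are 200 camera calls.

## Working session

There is one attempt and no reset: what is moved stays moved. The work goes in short steps, Python scripts to look and compute and a tool call to move; the robot and the scene stay as the last step left them, time stands still between calls to the robot, and variables do not carry over. Pictures are saved under pics/ and viewed, about 12 in all and at most 16, crops included, and the job is handed in when it is done.

Besides the shell and the picture viewer there is one more tool, called after "Call:" as name(argument=value, ...), one argument or row to a line, values as JSON. step_arm: Moves the arm, as the interface text tells. Its arguments: {"type":"object","properties":{"commands":{"type":"array","items":{"type":"array","items":{"type":"number"}}}},"required":["commands"]}

```bash
ls; mkdir -p pics
cat > h.py <<'E'
import numpy as np,cv2
from station import ctrl
from scipy.spatial.transform import Rotation as R
def shot(name):
    s=ctrl.observe(); c=ctrl.camera(name)
    if name=='wrist':
        T=np.eye(4);T[:3,:3]=R.from_euler('xyz',s['ee_rot']).as_matrix();T[:3,3]=s['eef_pos']
        c['extrinsics']=T@np.array(c['T_tool_cam'])
    c['f']=210/np.tan(np.radians(c['vertical_fov'])/2)
    return c
def cloud(c):
    v,u=np.mgrid[:420,:560];z=c['z_map']
    P=np.stack([(u-c['cx'])/c['f']*z,(v-c['cy'])/c['f']*z,z],-1)
    E=np.array(c['extrinsics']);return P@E[:3,:3].T+E[:3,3]
def ray(c,u,v,h):
    E=np.array(c['extrinsics']);d=E[:3,:3]@np.array([(u-c['cx'])/c['f'],(v-c['cy'])/c['f'],1]);o=E[:3,3]
    return (o+d*(h-o[2])/d[2])
def proj(c,p):
    E=np.linalg.inv(c['extrinsics']);q=E[:3,:3]@np.array(p)+E[:3,3];return q[:2]/q[2]*c['f']+[c['cx'],c['cy']]
def save(n,im,s=1):
    cv2.imwrite('pics/'+n,cv2.resize(im[...,::-1],None,fx=s,fy=s))
E
python3 - <<'E'
from h import *
print(ctrl.observe(),ctrl.tcp_to_tips)
for n in('top','side'):
    c=shot(n);save(n+'0.png',c['color'],1.4);np.save(n+'0.npy',c,allow_pickle=True);print(n,c['extrinsics'],c['f'])
E
```

```text
pics
{'t': 0.0, 'q': array([-1.38428818e+00,  3.78090115e-01,  7.95933127e-02,  1.27439702e+00,
       -3.49231012e-06,  1.46050288e+00]), 'qvel': array([-0.00075556,  0.00188233, -0.00146827, -0.00062754, -0.00110023,
        0.00053758]), 'joint_efforts': array([ 2.38485729e-03, -4.63616216e+01,  2.69869423e+01,  2.09763378e-02,
        3.87994498e-05, -1.04546081e-05]), 'eef_pos': array([ 168.11730416, -549.54936559,  403.73243837]), 'ee_rot': array([-3.13950752e+00, -2.27399982e-04,  2.96801357e-01]), 'contact_force': array([ 0.73125501,  0.24150334, -0.37525916]), 'wrist_torque': array([-0.00297915, -0.0239052 , -0.00329727]), 'width': 0.9972369511408068} 173.4
top [[ 5.67126493e-03 -9.97945601e-01  6.38154644e-02  4.56137977e+02]
 [-9.99950856e-01 -6.17845420e-03 -7.75321439e-03  6.93002188e+00]
 [ 8.13156712e-03 -6.37683577e-02 -9.97931598e-01  1.71010092e+03]
 [ 0.00000000e+00  0.00000000e+00  0.00000000e+00  1.00000000e+00]] 507.46384809871216
side [[-9.12119861e-01 -2.70445926e-01  3.08052527e-01  2.21556189e+02]
 [-4.09600151e-01  5.71446482e-01 -7.11109439e-01  7.80672973e+02]
 [ 1.62811183e-02 -7.74795405e-01 -6.32002378e-01  7.64681204e+02]
 [ 0.00000000e+00  0.00000000e+00  0.00000000e+00  1.00000000e+00]] 418.9351037251142
```

View pics/top0.png

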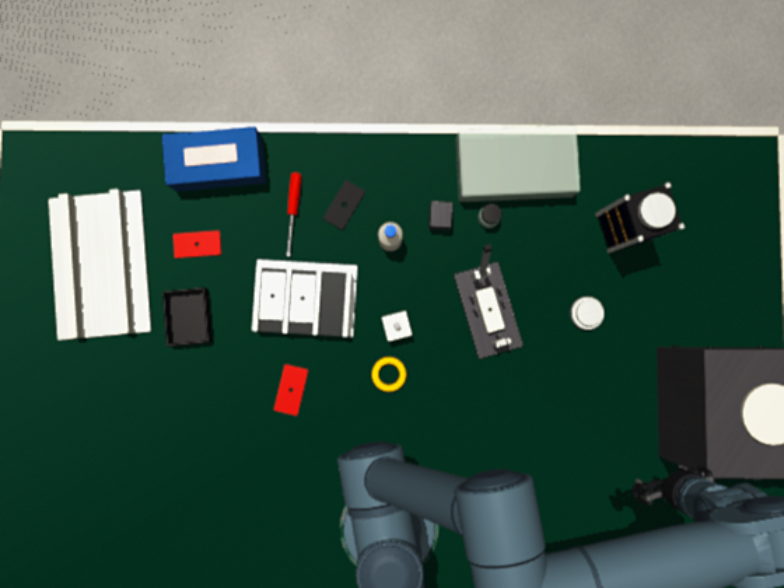

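View pics/side0.png

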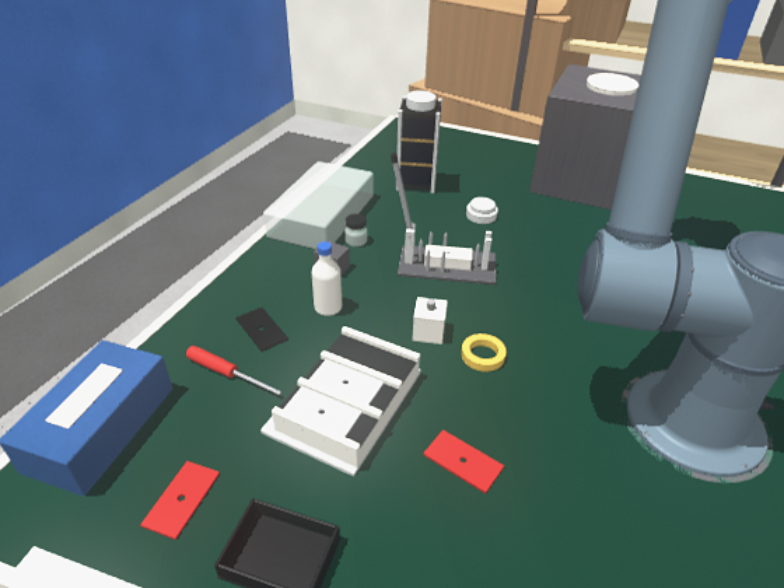

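Top view shows the rack at about (305,298), with silver plates in its left and middle lanes (holes at (272,296) and (303,298)). The right lane is bare dark floor, so there are two plates. The jig is at (488,310) with its keeper leaning back, and the stand with the pin is at (397,326). The red plates at (197,243) and (291,390) and the black one at (345,204) are decoys. I'll measure next.

Run:
```python
from h import *
c=np.load('top0.npy',allow_pickle=True).item();P=cloud(c);im=c['color']
def reg(x0,x1,y0,y1): # display px
    m=np.zeros((420,560),bool);m[int(y0/1.4):int(y1/1.4),int(x0/1.4):int(x1/1.4)]=1;return m
def rect(m,h,name):
    k,n=cv2.findContours(m.astype(np.uint8),cv2.RETR_EXTERNAL,cv2.CHAIN_APPROX_NONE)
    k=max(k,key=cv2.contourArea)[:,0]
    pts=np.array([ray(c,u,v,h)[:2] for u,v in k],np.float32);r=cv2.minAreaRect(pts);print(name,h,r,[np.round(b) for b in cv2.boxPoints(r)])
br=im.min(-1)
H=P[...,2]
print('rack heights',np.percentile(H[reg(255,355,262,335)],[10,50,90]))
rect(reg(245,365,255,345)&(H>30),50,'rack')
rect(reg(380,415,305,345)&(H>35),60,'stand')
rect(reg(445,530,255,360)&(H>2)&(H<20),8,'jigbase')
rect(reg(465,510,285,337)&(br>150),36,'pedestal')
for n,w in (('p0',reg(262,283,285,306)),('p1',reg(293,314,285,306)),('jighole',reg(482,499,300,320))):
    v,u=np.nonzero(w&(br<np.where(w,br,255).min()+50));print(n,u.mean(),v.mean(),len(u),ray(c,u.mean(),v.mean(),50 if n[0]=='p' else 36))
# depth-based hi points jig
m=reg(440,530,230,365)&(H>70);v,u=np.nonzero(m);print([(a,b,np.round(P[b,a])) for a,b in zip(u,v)][::6])
for n,(a,b,d,e) in dict(front=(150,250,180,262),).items(): pass
crop=im[170:260,170:380];save('crop1.png',crop,3.8)
```

```text
rack heights [ 7.92754053 47.31576662 55.61114052]
rack 50 ((532.0548706054688, 206.267333984375), (222.053955078125, 150.10133361816406), 86.95807647705078) [array([451.,  99.], dtype=float32), array([601.,  91.], dtype=float32), array([613., 313.], dtype=float32), array([463., 321.], dtype=float32)]
stand 60 ((475.69049072265625, -14.623100280761719), (55.76752853393555, 55.821712493896484), 15.58799934387207) [array([441.,   5.], dtype=float32), array([456., -49.], dtype=float32), array([510., -34.], dtype=float32), array([495.,  20.], dtype=float32)]
jigbase 8 ((524.0858764648438, -234.9919891357422), (191.90216064453125, 249.45986938476562), 89.62891387939453) [array([ 399., -330.], dtype=float32), array([ 648., -332.], dtype=float32), array([ 649., -140.], dtype=float32), array([ 400., -138.], dtype=float32)]
pedestal 36 ((517.154541015625, -235.30274963378906), (101.54179382324219, 42.57749557495117), 16.537599563598633) [array([ 462., -229.], dtype=float32), array([ 475., -270.], dtype=float32), array([ 572., -241.], dtype=float32), array([ 560., -200.], dtype=float32)]
p0 19
[... 1859 characters left out ...]
, -196.,   91.])), (np.int64(339), np.int64(198), array([ 588., -194.,   84.])), (np.int64(341), np.int64(199), array([ 586., -201.,   75.])), (np.int64(333), np.int64(211), array([ 456.,    7., 1710.])), (np.int64(362), np.int64(226), array([ 456.,    7., 1710.])), (np.int64(355), np.int64(241), array([ 456.,    7., 1710.])), (np.int64(357), np.int64(243), array([ 444., -252.,   78.])), (np.int64(354), np.int64(244), array([ 441., -242.,   84.])), (np.int64(363), np.int64(244), array([ 441., -270.,   85.])), (np.int64(359), np.int64(245), array([ 437., -260.,   72.])), (np.int64(355), np.int64(246), array([ 434., -244.,   89.])), (np.int64(356), np.int64(247), array([ 431., -248.,   84.]))]
```

View pics/crop1.png

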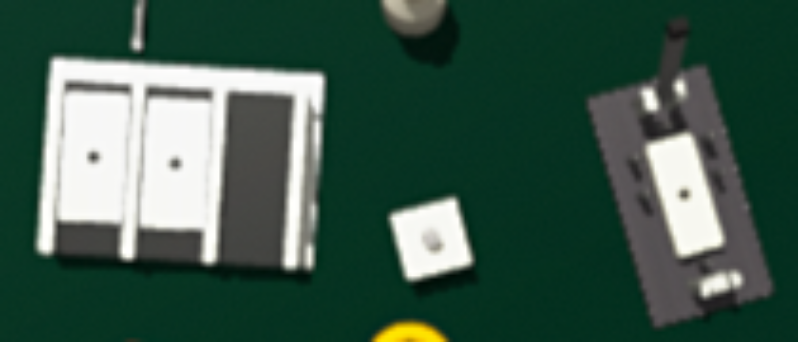

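Plates sit in the +y and middle lanes; the right lane is empty. I'll move first to look at the jig from close by.

Call:
step_arm(
  commands=[
    [3.4,-2.3,-0.2,0,8.5],
    [3.4,-2.3,-0.2,0,8.5],
    [3.4,-2.3,-0.2,0,8.5],
    [3.4,-2.3,-0.2,0,8.5],
    [3.4,-2.3,-0.2,0,8.5],
    [3.4,-2.3,-0.2,0,8.5],
    [3.4,-2.3,-0.2,0,8.5],
    [3.4,-2.3,-0.2,0,8.5],
    [3.4,-2.3,-0.2,0,8.5],
    [3.4,-2.3,-0.2,0,8.5],
    [0,0,0,0,8.5],
  ],
)

```text
t: 1.2
eef_pos: [428.0, -227.2, 424.6]
ee_rot: [-3.14, -0.001, 0.303]
contact_force: [0.5, 0.2, -0.8]
width: 0.995
```

Run:
```python
from h import *
c=shot('wrist');np.save('w1.npy',c,allow_pickle=True);save('w1.png',c['color'],1.4);s=ctrl.observe();print(s['eef_pos'],s['ee_rot'],s['width'])
print(c['T_tool_cam'],c['f'])
print('jig',proj(c,[514,-231,36]))
```

```text
[ 426.94374164 -228.77888173  424.4382478 ] [-3.14128552e+00  4.85272135e-04  3.01215766e-01] 0.9969224707736116
[[ 6.12441236e-04 -9.57876984e-01 -2.87178182e-01  7.24368360e+01]
 [ 9.99999722e-01  7.08643323e-04 -2.31048413e-04 -5.85900923e-01]
 [ 4.24822858e-04 -2.87177961e-01  9.57877152e-01  3.01265321e+01]
 [ 0.00000000e+00  0.00000000e+00  0.00000000e+00  1.00000000e+00]] 297.61717834442646
jig [301.40922914 114.21697112]
```

View pics/w1.png

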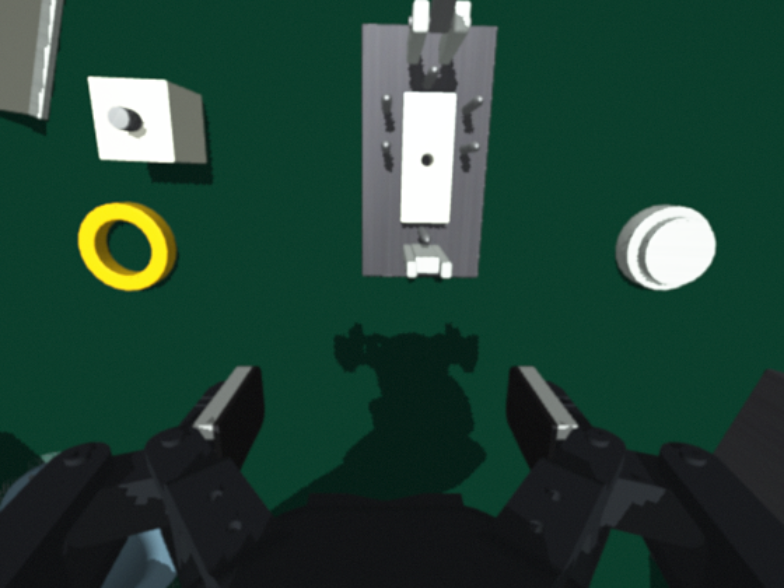

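The wrist view shows the jig's pedestal hole at (427,159), its base plate, and the stand with the pin at (124,118). Now I'll fit poses to these.

Run:
```python
from h import *
c=np.load('w1.npy',allow_pickle=True).item();im=c['color'];g=im.min(-1).astype(int)
def fit(box,m,h,n):
    k=np.zeros((420,560),np.uint8);x0,y0,x1,y1=[int(a/1.4) for a in box];k[y0:y1,x0:x1]=m[y0:y1,x0:x1]
    ct=max(cv2.findContours(k,0,1)[0],key=cv2.contourArea)[:,0]
    r=cv2.minAreaRect(np.array([ray(c,u,v,h)[:2] for u,v in ct],np.float32));print(n,r)
fit((395,85,462,228),g>150,36,'ped')
fit((355,18,500,282),im[...,0]>60,8,'base')
fit((80,70,212,168),im[...,0]>195,60,'stand')
k=np.zeros_like(g,bool);k[105:122,297:314]=1
v,u=np.nonzero(k&(g<100));print('hole',u.mean(),v.mean(),len(u),ray(c,u.mean(),v.mean(),36))
print('pin head top?',ray(c,113/1.4,118/1.4,78), [im[int(118/1.4),int(x/1.4)] for x in (100,113,124,150)])
# post tips, display coords
for p,l in (((387,98),(42,34)),((479,101),(42,-34)),((386,145),(10,34)),((475,147),(10,-34)),((426,239),(-61,0)),((434,70),(61,0))): print(l,ray(c,p[0]/1.4,p[1]/1.4,62)[:2])
```

```text
ped ((515.37890625, -234.71383666992188), (102.031982421875, 42.65163040161133), 16.656044006347656)
base ((517.5118408203125, -234.13458251953125), (217.18618774414062, 110.45532989501953), 16.617000579833984)
stand ((474.841064453125, -13.935848236083984), (56.703521728515625, 57.04119873046875), 15.052864074707031)
hole 304.43243243243245 113.94594594594595 37 [ 515.31601477 -234.20917338   36.        ]
pin head top? [473.47484741 -11.24845293  78.        ] [array([254, 254, 253], dtype=uint8), array([209, 214, 214], dtype=uint8), array([213, 219, 218], dtype=uint8), array([254, 255, 254], dtype=uint8)]
(42, 34) [ 545.81410996 -190.84231943]
(42, -34) [ 564.0110784  -255.62016042]
(10, 34) [ 514.76289516 -199.84765851]
(10, -34) [ 533.45357082 -264.20274043]
(-61, 0) [ 456.69917049 -251.69108882]
(61, 0) [ 573.40436762 -217.48201966]
```

Call:
step_arm(
  commands=[
    [1.9,-4.4,0,0,8.5],
    [1.9,-4.4,0,0,8.5],
    [1.9,-4.4,0,0,8.5],
    [1.9,-4.4,0,0,8.5],
    [1.9,-4.4,0,0,8.5],
    [1.9,-4.4,0,0,8.5],
    [1.9,-4.4,0,0,8.5],
    [1.9,-4.4,0,0,8.5],
    [1.9,-4.4,0,0,8.5],
    [0,0,0,-0.118,8.5],
    [0,0,0,-0.118,8.5],
    [0,0,0,-0.118,8.5],
  ],
)

```text
t: 2.45
eef_pos: [474.0, 197.5, 424.1]
ee_rot: [3.141, 0.001, 0.655]
contact_force: [0.1, 0.1, 0.6]
width: 0.997
```

Call:
step_arm(
  commands=[
    [0,0,0,0,8.5],
    [0,0,0,0,8.5],
  ],
)

```text
t: 2.65
eef_pos: [474.0, 197.2, 424.4]
ee_rot: [3.141, 0.001, 0.647]
contact_force: [-0.5, 0.5, 0.1]
width: 0.991
```

Run:
```python
from h import *
c=shot('wrist');np.save('w2.npy',c,allow_pickle=True);save('w2.png',c['color'],1.4);s=ctrl.observe();print(s['eef_pos'],s['ee_rot'],s['width'],s['contact_force'])
```

```text
[473.94918193 197.34893997 424.4582296 ] [3.14147740e+00 5.66081803e-04 6.47338313e-01] 0.9945989606165804 [0.51434726 0.14265302 0.25208071]
```

View pics/w2.png

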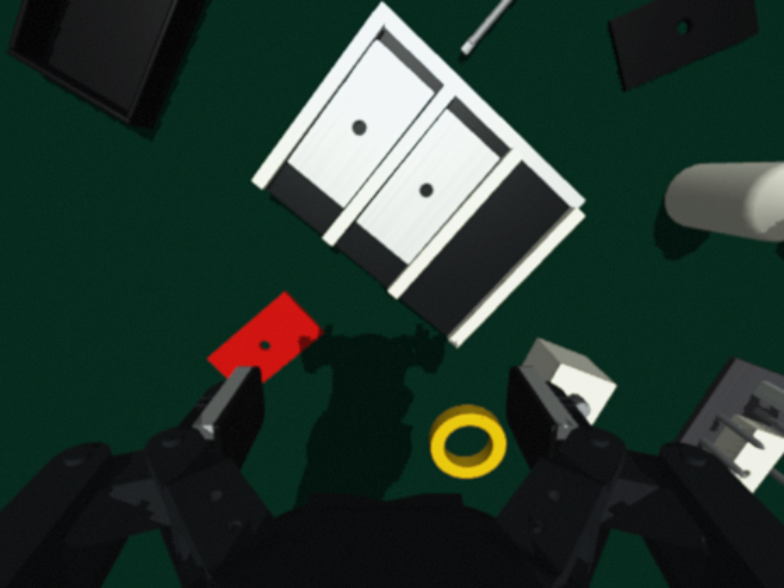

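Turn sign noted (a positive turn lowers yaw). The view shows both plates, with holes at (360,127) and (426,190). A white strip runs along the rack's rear; I'll check its height.

Run:
```python
from h import *
c=np.load('w2.npy',allow_pickle=True).item();P=cloud(c);g=c['color'].min(-1)
for d in ((400,20),(480,100),(550,170),(420,62),(360,105),(430,215),(480,130),(350,215)): print(d,np.round(P[int(d[1]/1.4),int(d[0]/1.4)]))
hs=[]
for x,y in ((360,127),(426,190)):
    x=int(x/1.4);y=int(y/1.4);k=np.zeros_like(g,bool);k[y-8:y+9,x-8:x+9]=1
    v,u=np.nonzero(k&(g<130));p=ray(c,u.mean(),v.mean(),50);print('hole',len(u),p)
# rail fronts/rears at z55
for d in ((260,183),(330,240),(393,293),(458,343)): print('railfront',ray(c,d[0]/1.4,d[1]/1.4,55))
# plate rects
for seed in ((390,70),(450,140),(340,170),(420,230)):pass
m=((P[...,2]>46)&(P[...,2]<53)&(g>150)).astype(np.uint8)
m=cv2.morphologyEx(m,cv2.MORPH_OPEN,np.ones((5,5)))
for k in cv2.findContours(m,0,1)[0]:
    if cv2.contourArea(k)>1500: print(cv2.minAreaRect(np.array([ray(c,u,v,50)[:2] for u,v in k[:,0]],np.float32)))
```

```text
(400, 20) [631. 303.   8.]
(480, 100) [625. 213.   7.]
(550, 170) [620. 126.   8.]
(420, 62) [609. 267.  45.]
(360, 105) [558. 285.  50.]
(430, 215) [526. 191.  49.]
(480, 130) [600. 202.  45.]
(350, 215) [488. 243.  57.]
hole 78 [544.7499143  276.81137717  50.        ]
hole 70 [539.25363164 206.34360964  50.        ]
railfront [464.42911907 313.94792894  55.        ]
railfront [460.70554561 244.23314226  55.        ]
railfront [455.90040406 175.69456527  55.        ]
railfront [453.97497001 102.15765728  55.        ]
((539.1143798828125, 206.14236450195312), (56.76828384399414, 111.02893829345703), 87.64198303222656)
((544.49560546875, 276.74700927734375), (56.90428161621094, 110.8843994140625), 87.3779067993164)
```

Call:
step_arm(
  commands=[
    [0,0,0,0.14,0],
    [0,0,0,0.14,0],
    [0,0,0,0.14,0],
    [0,0,0,0.14,0],
    [0,0,0,0.137,0],
    [3.8,-0.3,0,0,0],
    [3.8,-0.3,0,0,0],
    [3.8,-0.3,0,0,0],
    [3.8,-0.3,0,0,0],
    [0,0,0,0,0],
    [0,0,0,0,0],
  ],
)

```text
t: 3.8
eef_pos: [638.3, 121.9, 422.6]
ee_rot: [-3.07, 0.01, 0.076]
contact_force: [-0.1, -0.5, -0.7]
width: -0.003
```

```bash
cat >> h.py <<'E'
def to(x,y,z,yaw):
    s=ctrl.observe();p=s['eef_pos'];a=s['ee_rot'][2];dx,dy=x-p[0],y-p[1]
    print('at',p.round(1),'yaw',round(a,4),'w',round(s['width'],3),'F',s['contact_force'].round(1),'t',s['t'])
    for n,b in(('shift-first',a),('turn-first',yaw)): print(n,'cm',np.round([(np.cos(b)*dx+np.sin(b)*dy)/10,(np.sin(b)*dx-np.cos(b)*dy)/10,(p[2]-z)/10],2),'turn',round(a-yaw,3))
E
python3 - <<'E'
from h import *
to(625,202.4,220,-.048)
c=shot('wrist');z=c['z_map']
T=np.array(c['T_tool_cam']);v,u=np.mgrid[:420,:560]
P=np.stack([(u-c['cx'])/c['f']*z,(v-c['cy'])/c['f']*z,z],-1)@T[:3,:3].T+T[:3,3]
m=(z>0)&(abs(P[...,1])<40)&(P[...,2]<200)&(P[...,0]>-40)
Q=P[m];print('tip tool z max',np.percentile(Q[:,2],[50,90,99,100]));t=Q[Q[:,2]>Q[:,2].max()-12];print(t.min(0),t.max(0))
E
```

```text
at [638.3 121.9 422.6] yaw 0.0761 w -0.003 F [-0.1 -0.5 -0.7] t 3.8
shift-first cm [-0.71 -8.12 20.26] turn 0.124
turn-first cm [-1.71 -7.97 20.26] turn 0.124
tip tool z max [ 98.45091073 124.71532391 159.67496679 169.3514758 ]
[  5.68425094 -14.20167139 157.40056533] [ 10.95092309  12.94884176 169.3514758 ]
```

Call:
step_arm(
  commands=[
    [-1.5,0,3,0,0],
    [-1.5,0,3,0,0],
    [0,0,3,0,0],
    [0,0,1,0,0],
    [0,0,0,0,0],
    [0,0,0,0,0],
  ],
)

```text
t: 4.45
eef_pos: [607.0, 123.7, 326.2]
ee_rot: [-3.068, 0.006, 0.083]
contact_force: [0.8, -0.2, 0.4]
width: 0.0
```

Run:
```python
from h import *
to(625,202.4,220,-.048);s=ctrl.observe();print(s['q'].round(3),s['ee_rot'])
```

```text
at [607.  123.7 326.2] yaw 0.083 w 0.0 F [ 0.8 -0.2  0.4] t 4.45
shift-first cm [ 2.44 -7.69 10.62] turn 0.131
turn-first cm [ 1.42 -7.95 10.62] turn 0.131
[0.082 0.499 0.064 1.141 0.074 3.141] [-3.06754844  0.00562471  0.08301624]
```

Joint 6 is at its limit, so I'll use the half-turned grasp orientation throughout.

Call:
step_arm(
  commands=[
    [0,0,0,-0.145,0],
    [0,0,0,-0.145,0],
    [0,0,0,-0.145,0],
    [0,0,0,-0.145,0],
    [0,0,0,-0.145,0],
    [0,0,0,-0.145,0],
    [0,0,0,-0.145,0],
    [0,0,0,-0.145,0],
    [0,0,0,-0.145,0],
    [0,0,0,-0.145,0],
    [0,0,0,-0.145,0],
    [0,0,0,-0.145,0],
  ],
)

```text
t: 5.65
eef_pos: [607.9, 123.8, 326.9]
ee_rot: [3.132, -0.074, 1.829]
contact_force: [0.9, -0.3, 0.1]
width: 0.0
```

Call:
step_arm(
  commands=[
    [0,0,0,-0.145,0],
    [0,0,0,-0.145,0],
    [0,0,0,-0.145,0],
    [0,0,0,-0.145,0],
    [0,0,0,-0.145,0],
    [0,0,0,-0.145,0],
    [0,0,0,-0.145,0],
    [0,0,0,-0.145,0],
    [0,0,0,-0.145,0],
    [0,0,0,0,0],
    [0,0,0,0,0],
  ],
)

```text
t: 6.75
eef_pos: [607.5, 123.8, 325.9]
ee_rot: [3.068, -0.012, 3.125]
contact_force: [0.2, 0.1, 0.2]
width: 0.003
```

Run:
```python
from h import *
to(625,202.4,220,3.094);s=ctrl.observe();print(s['q'].round(3),s['ee_rot'])
```

```text
at [607.5 123.8 325.9] yaw 3.1254 w 0.003 F [0.2 0.1 0.2] t 6.75
shift-first cm [-1.62  7.89 10.59] turn 0.031
turn-first cm [-1.37  7.94 10.59] turn 0.031
[0.082 0.5   0.065 1.141 0.074 0.099] [ 3.0684371  -0.01246873  3.12541977]
```

The tool has kept a 4° tilt from that limit. I'll undo it by leaning on joint 6's opposite limit, in small steps.

Call:
step_arm(
  commands=[
    [0,0,0,-0.145,0],
    [0,0,0,-0.145,0],
    [0,0,0,-0.145,0],
    [0,0,0,-0.145,0],
    [0,0,0,-0.145,0],
    [0,0,0,-0.145,0],
    [0,0,0,-0.145,0],
    [0,0,0,-0.145,0],
    [0,0,0,-0.145,0],
    [0,0,0,-0.145,0],
    [0,0,0,-0.145,0],
    [0,0,0,-0.145,0],
  ],
)

```text
t: 7.95
eef_pos: [607.1, 123.8, 325.1]
ee_rot: [3.14, 0.074, -1.412]
contact_force: [0.3, 0.7, -0.4]
width: -0.0
```

Call:
step_arm(
  commands=[
    [0,0,0,-0.145,0],
    [0,0,0,-0.145,0],
    [0,0,0,-0.145,0],
    [0,0,0,-0.145,0],
    [0,0,0,-0.145,0],
    [0,0,0,-0.145,0],
    [0,0,0,-0.145,0],
    [0,0,0,-0.145,0],
    [0,0,0,-0.145,0],
    [0,0,0,-0.145,0],
    [0,0,0,-0.1,0],
    [0,0,0,-0.05,0],
  ],
)

```text
t: 9.15
eef_pos: [602.8, 155.0, 325.3]
ee_rot: [-3.09, -0.0, 0.135]
contact_force: [0.2, 0.6, 0.3]
width: 0.0
```

Call:
step_arm(
  commands=[
    [0,0,0,-0.05,0],
    [0,0,0,0,0],
    [0,0,0,0,0],
  ],
)

```text
t: 9.45
eef_pos: [599.7, 170.3, 324.7]
ee_rot: [-3.101, -0.001, 0.164]
contact_force: [0.3, 0.5, 0.4]
width: -0.001
```

Run:
```python
from h import *
s=ctrl.observe();print(s['q'].round(3),s['ee_rot'],s['eef_pos'])
```

```text
[ 0.166  0.505  0.07   1.135  0.04  -3.14 ] [-3.10111063e+00 -1.22179916e-03  1.64360950e-01] [599.67774362 170.28842917 324.72796411]
```

Call:
step_arm(
  commands=[
    [0,0,0,-0.05,0],
    [0,0,0,-0.05,0],
    [0,0,0,-0.05,0],
    [0,0,0,0,0],
    [0,0,0,0,0],
  ],
)

```text
t: 9.95
eef_pos: [589.5, 214.7, 324.8]
ee_rot: [-3.134, -0.005, 0.245]
contact_force: [-1.6, -0.4, -1.0]
width: -0.001
```

Run:
```python
from h import *
s=ctrl.observe();print(s['q'].round(4),s['ee_rot'],s['eef_pos'])
```

```text
[ 0.2465  0.5113  0.0813  1.1355  0.0075 -3.1406] [-3.13404654 -0.00531993  0.24546173] [589.4985885  214.66224902 324.7568906 ]
```

Call:
step_arm(
  commands=[
    [0,0,0,-0.035,0],
    [0,0,0,0.145,0],
    [0,0,0,0.145,0],
    [0,0,0,0.145,0],
    [0,0,0,0.145,0],
    [0,0,0,0.145,0],
    [0,0,0,0.145,0],
    [0,0,0,0.145,0],
    [0,0,0,0.145,0],
    [0,0,0,0.145,0],
    [0,0,0,0.145,0],
    [0,0,0,0.145,0],
  ],
)

```text
t: 11.15
eef_pos: [587.0, 224.2, 324.8]
ee_rot: [-3.136, 0.0, -1.338]
contact_force: [-1.2, -0.7, 0.7]
width: -0.001
```

Call:
step_arm(
  commands=[
    [0,0,0,0.145,0],
    [0,0,0,0.145,0],
    [0,0,0,0.145,0],
    [0,0,0,0.145,0],
    [0,0,0,0.145,0],
    [0,0,0,0.145,0],
    [0,0,0,0.145,0],
    [0,0,0,0.145,0],
    [0,0,0,0.145,0],
    [0,0,0,0.145,0],
    [0,0,0,0.145,0],
    [0,0,0,0.145,0],
  ],
)

```text
t: 12.35
eef_pos: [587.0, 224.2, 324.8]
ee_rot: [3.14, 0.005, -3.078]
contact_force: [-0.3, 0.2, 0.2]
width: 0.001
```

Call:
step_arm(
  commands=[
    [0,0,0,0,0],
    [0,0,0,0,0],
  ],
)

```text
t: 12.55
eef_pos: [587.0, 224.2, 324.8]
ee_rot: [3.14, 0.005, -3.069]
contact_force: [0.0, -0.6, -0.4]
width: -0.001
```

Run:
```python
from h import *
to(622,202.4,220,3.094);s=ctrl.observe();print(s['q'].round(3),s['ee_rot'])
```

```text
at [587.  224.2 324.8] yaw -3.0692 w -0.001 F [ 0.  -0.6 -0.4] t 12.55
shift-first cm [-3.33 -2.42 10.48] turn -6.163
turn-first cm [-3.6  -2.01 10.48] turn -6.163
[0.264 0.513 0.085 1.137 0.    0.191] [ 3.14034961  0.00543126 -3.0691821 ]
```

Call:
step_arm(
  commands=[
    [0,0,0,0.12,0],
    [-2.0,-1.0,0,0,0],
    [-2.0,-1.0,0,0,0],
    [0,0,0,0,0],
    [0,0,3.5,0,0],
    [0,0,3.5,0,0],
    [0,0,3.4,0,0],
    [0,0,0,0,0],
    [0,0,0,0,0],
  ],
)

```text
t: 13.45
eef_pos: [625.8, 202.5, 221.0]
ee_rot: [3.14, 0.003, 3.092]
contact_force: [0.4, 0.8, 0.6]
width: -0.005
```

Run:
```python
from h import *
to(539,206.3,220,3.094)
c=shot('side');save('s1.png',c['color'][200:350,150:330],4);c=shot('wrist');P=cloud(c);save('w3.png',c['color'],1)
s=ctrl.observe();print(s['ee_rot'])
```

```text
at [625.8 202.5 221. ] yaw 3.0923 w -0.005 F [0.4 0.8 0.6] t 13.45
shift-first cm [ 8.69 -0.05  0.1 ] turn -0.002
turn-first cm [ 8.69 -0.03  0.1 ] turn -0.002
[3.13858416 0.00868131 3.09173263]
```

View pics/s1.png

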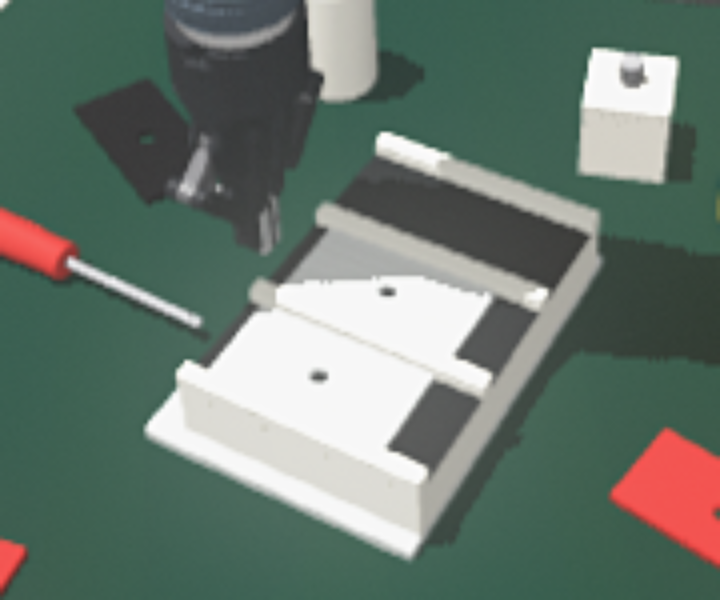

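The side crop shows the closed fingers standing behind the middle lane, with both plates still in place. Pushing.

Call:
step_arm(
  commands=[
    [0.8,0,0.1,0,0],
    [0.8,0,0,0,0],
    [0.7,0,0,0,0],
    [0.7,0,0,0,0],
    [0.7,0,0,0,0],
    [0.7,0,0,0,0],
    [0.7,0,0,0,0],
    [0.7,0,0,0,0],
    [0.7,0,0,0,0],
    [0.7,0,0,0,0],
    [0.6,0,0,0,0],
    [0.3,0,0,0,0],
  ],
)

```text
t: 14.75
eef_pos: [545.9, 206.6, 220.5]
ee_rot: [3.139, 0.008, 3.091]
contact_force: [3.5, -0.2, 6.3]
width: -0.001
```

```bash
cat >> h.py <<'E'
def plates(n='side',show=0):
    "bright flat patches near z 50 in side camera + holes"
    c=shot(n);P=cloud(c);g=c['color'].min(-1)
    m=((P[...,2]>46.5)&(P[...,2]<53)&(g>120)&(P[...,1]>90)).astype(np.uint8);m=cv2.morphologyEx(m,cv2.MORPH_OPEN,np.ones((3,3)))
    for k in cv2.findContours(m,0,1)[0]:
        if cv2.contourArea(k)>200: 
            Q=np.array([ray(c,u,v,50)[:2] for u,v in k[:,0]],np.float32);r=cv2.minAreaRect(Q);print('patch',np.round(r[0],1),np.round(r[1],1),round(r[2],1),'xmin',Q[:,0].min().round(1))
    return c
E
python3 - <<'E'
from h import *
to(539,206.3,220,3.094)
c=plates();save('s2.png',c['color'][200:350,150:330],4)
c=plates('wrist');save('w4.png',c['color'],1)
E
```

```text
at [545.9 206.6 220.5] yaw 3.091 w -0.001 F [ 3.5 -0.2  6.3] t 14.75
shift-first cm [ 0.69 -0.07  0.05] turn -0.003
turn-first cm [ 0.69 -0.06  0.05] turn -0.003
patch [545.2 274.7] [ 61.2 111.8] 88.4 xmin 489.5
patch [482.1 207.8] [ 62.2 112.6] 86.3 xmin 425.6
patch [542.4 276.6] [ 57.8 106.4] 87.5 xmin 488.1
patch [469.7 213.8] [46.5 87.7] 88.0 xmin 425.2
```

View pics/w4.png

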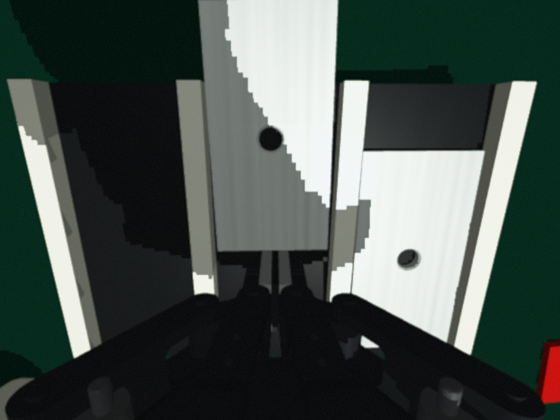

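The plate's front edge is past the rack edge by about 32 mm. I'll push about 11 mm more, back off and lift.

Call:
step_arm(
  commands=[
    [0.5,0,-0.1,0,0],
    [0.6,0,0,0,0],
    [0,0,0,0,0],
    [-1,0,0,0,0],
    [0,0,-4,0,8.5],
    [0,0,-4,0,8.5],
    [3,0,-2,0,8.5],
    [3.5,0,0,0,8.5],
    [3.5,0,0,0,8.5],
    [0,0,0,0,8.5],
    [0,0,0,0,8.5],
  ],
)

```text
t: 15.95
eef_pos: [443.4, 211.2, 319.2]
ee_rot: [3.141, 0.003, 3.092]
contact_force: [1.9, -0.1, 0.2]
width: 0.997
```

Run:
```python
from h import *
to(440,211,206,3.094)
c=plates();
c=plates('wrist');save('w5.png',c['color'],1)
g=c['color'].min(-1);v,u=np.nonzero(g<255)
p=proj(c,[470,209.5,50]);print(p);x,y=p.astype(int);k=np.zeros_like(g,bool);k[y-20:y+21,x-20:x+21]=1
v,u=np.nonzero(k&(g<60));print(len(u),u.mean(),v.mean(),ray(c,u.mean(),v.mean(),50))
```

```text
at [443.4 211.2 319.2] yaw 3.0915 w 0.997 F [ 1.9 -0.1  0.2] t 15.95
shift-first cm [ 0.34 -0.04 11.32] turn -0.002
turn-first cm [ 0.34 -0.04 11.32] turn -0.002
patch [544.1 274.9] [ 61.3 111. ] 86.5 xmin 488.2
patch [468.2 209.1] [ 60.5 111. ] 85.6 xmin 412.5
patch [544.3 276.3] [ 57.7 109.7] 87.1 xmin 488.1
patch [467.9 208.5] [ 57.  110.1] 87.8 xmin 412.3
[273.05087784 240.1453919 ]
17 273.0 238.8235294117647 [468.76768234 209.51959048  50.        ]
```

Overhang is about 45 mm and the hole is at (468.8, 209.5). Grasping.

Call:
step_arm(
  commands=[
    [0.2,0,3.5,0,8.5],
    [0,0,3.5,0,8.5],
    [0,0,3.0,0,8.5],
    [0,0,1.3,0,8.5],
    [0,0,0,0,8.5],
    [0,0,0,0,5],
    [0,0,0,0,5],
    [0,0,0,0,5],
    [0,0,0,0,5],
    [0,0,0,0,5],
    [0,0,0,0,5],
  ],
)

```text
t: 17.15
eef_pos: [443.9, 211.8, 208.6]
ee_rot: [3.139, 0.009, 3.091]
contact_force: [-0.8, -1.5, 6.5]
width: 0.635
```

Call:
step_arm(
  commands=[
    [0,0,-1,0,5],
    [0,0,-2,0,5],
    [0,0,-3,0,5],
    [0,0,-3,0,5],
    [0,0,0,0,5],
    [0,0,0,0,5],
  ],
)

```text
t: 17.75
eef_pos: [442.6, 211.7, 298.0]
ee_rot: [3.139, 0.007, 3.091]
contact_force: [-0.5, 0.4, -0.3]
width: 0.631
```

```bash
cat >> h.py <<'E'
def held(v=1):
    "held plate in tool frame from wrist depth"
    s=ctrl.observe();c=shot('wrist');T=np.array(c['T_tool_cam']);E=np.linalg.inv(np.array(c['extrinsics']))
    TT=np.array(c['extrinsics'])@np.linalg.inv(T);P=(cloud(c)-TT[:3,3])@TT[:3,:3]
    return c,P
E
python3 - <<'E'
from h import *
jo=np.array([515.3,-234.3]);a=.290;
c,P=held();save('w6.png',c['color'],1)
s=ctrl.observe();print(s['eef_pos'],s['ee_rot'],s['width'],s['contact_force'])
m=(P[...,2]>140)&(P[...,2]<185)&(c['z_map']>0)&(c['color'].min(-1)>110);Q=P[m];print(Q.min(0),Q.max(0))
A=np.c_[Q[:,:2],np.ones(len(Q))];k,*_=np.linalg.lstsq(A,Q[:,2],rcond=None);r=Q[:,2]-A@k;o=abs(r)<4;k,*_=np.linalg.lstsq(A[o],Q[o,2],rcond=None);print('plane z=',k,o.sum())
E
```

```text
[442.04263325 211.4735842  296.85007247] [3.13954275 0.00503039 3.09110419] 0.6278473198705984 [ 1.81092157  0.48063334 -1.44969799]
[-45.35620463 -28.74193828 141.19141175] [ 32.32923394  40.97594976 161.80946803]
plane z= [-1.04451788e-02  2.25427439e-03  1.58191572e+02] 14786
```

View pics/w6.png

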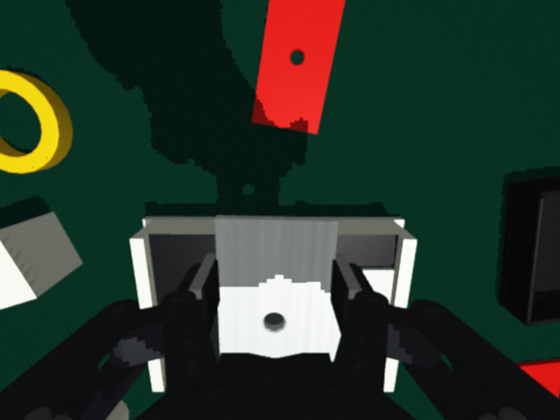

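The wrist view shows the plate held flat between the pads, with its hole at about (274,321).

```bash
cat >> h.py <<'E'
JO=np.array([515.3,-234.3]);JA=.290-np.pi
def hole_tool(u0,v0,c,P,thr=90,r=14):
    g=c['color'].min(-1);k=np.zeros_like(g,bool);k[v0-r:v0+r,u0-r:u0+r]=1;v,u=np.nonzero(k&(g<thr))
    T=np.array(c['T_tool_cam']);d=T[:3,:3]@np.array([(u.mean()-c['cx'])/c['f'],(v.mean()-c['cy'])/c['f'],1]);o=T[:3,3]
    h=o+d*(158.3-o[2])/d[2];print('hole px',u.mean(),v.mean(),len(u),'tool',h);return h
def tcp_for(h):
    c,s=np.cos(JA),np.sin(JA);return JO-np.array([c*h[0]+s*h[1],s*h[0]-c*h[1]])
E
python3 - <<'E'
from h import *
c,P=held();h=hole_tool(274,321,c,P,150);t=tcp_for(h);print(t)
g=c['color'].min(-1);print(g[316:330:2,262:288:2])
to(*t,260,JA)
E
```

```text
hole px 273.8361204013378 321.0 299 tool [-2.26129068e+01 -4.01445444e-02  1.58300000e+02]
[ 493.61984109 -240.72774276]
[[245 200  74  39  40  41  42  42  43  39 102 227 243]
 [235 126  38  39  41  42  40  43  42  40  49 169 237]
 [223  98  40  40  41  40  41  41  41  43  46 127 220]
 [217 116  66  43  40  38  42  41  41  50  76 123 205]
 [222 141  85  78  66  54  50  58  72  84  86 154 220]
 [228 190 110  88  87  88  90  87  89  89 122 178 233]
 [239 214 178 121  98  90  88  90 104 137 156 212 240]]
at [441.7 211.3 296.2] yaw 3.091 w 0.629 F [ 0.2 -0.1 -1.3] t 17.85
shift-first cm [ -7.47 -44.89   3.62] turn 5.943
turn-first cm [  7.95 -44.8    3.62] turn 5.943
```

Call:
step_arm(
  commands=[
    [0,0,0,-0.113,5],
    [0,0,0,-0.113,5],
    [0,0,0,-0.113,5],
    [0.9,-4.9,0,0,5],
    [0.9,-4.9,0,0,5],
    [0.9,-4.9,0,0,5],
    [0.9,-4.9,0,0,5],
    [0.9,-4.9,0,0,5],
    [0.9,-4.9,0,0,5],
    [0.9,-4.9,0,0,5],
    [0.9,-4.9,0,0,5],
    [0.7,-4.9,0,0,5],
  ],
)

```text
t: 19.05
eef_pos: [491.0, -235.5, 294.9]
ee_rot: [3.139, 0.004, -2.854]
contact_force: [2.1, -0.1, -0.8]
width: 0.627
```

Call:
step_arm(
  commands=[
    [0,0,0,0,5],
    [0,0,0,0,5],
  ],
)

```text
t: 19.25
eef_pos: [491.3, -234.5, 294.8]
ee_rot: [3.139, 0.004, -2.856]
contact_force: [-0.1, 1.2, -1.4]
width: 0.63
```

Run:
```python
from h import *
to(493.6,-240.7,260,JA)
c,P=held();np.save('w7.npy',c,allow_pickle=True);save('w7.png',c['color'],1.4)
```

```text
at [ 491.3 -234.5  294.8] yaw -2.8556 w 0.63 F [-0.1  1.2 -1.4] t 19.25
shift-first cm [-0.04 -0.66  3.48] turn -0.004
turn-first cm [-0.04 -0.66  3.48] turn -0.004
```

View pics/w7.png

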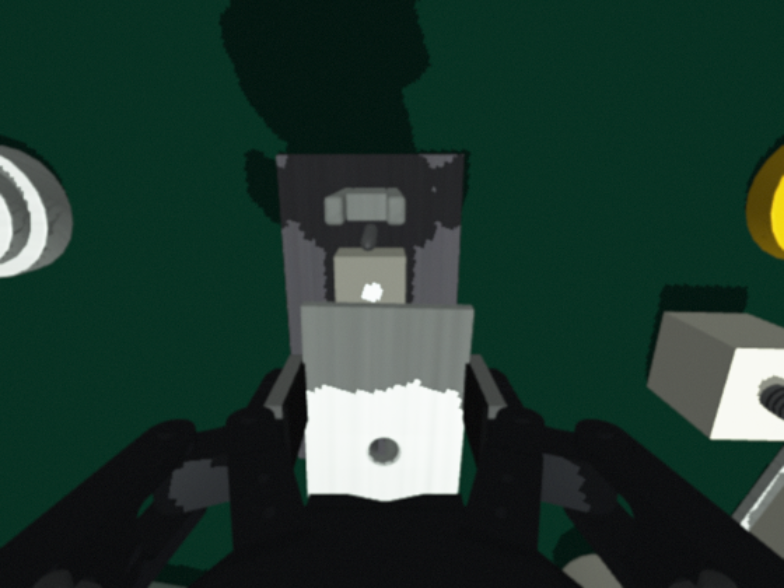

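The view shows the catch prongs, post and pedestal front ahead of the held plate, so I can measure everything with this one camera.

Run:
```python
from h import *
c=np.load('w7.npy',allow_pickle=True).item()
E=np.array(c['extrinsics'])
s=ctrl.observe();
def tl(u,v,z): # tool frame at tool z
    T=np.array(c['T_tool_cam']);d=T[:3,:3]@np.array([(u/1.4-c['cx'])/c['f'],(v/1.4-c['cy'])/c['f'],1]);o=T[:3,3];return np.round((o+d*(z-o[2])/d[2])[:2],1)
z0=s['eef_pos'][2]
print('prong tops',tl(335,214,z0-88),tl(397,214,z0-88),'near/far edges',tl(335,191,z0-88),tl(335,224,z0-88))
print('ped front corners',tl(335,257,z0-36),tl(406,257,z0-36))
print('base front corners',tl(277,155,z0-8),tl(465,153,z0-8))
print('plate top front',tl(301,312,158.3),tl(473,313,158.3),'bottom front',tl(301,304,163.3),tl(473,306,163.3))
print('post tip',tl(366,246,z0-62))
hole_tool(274,321,c,None,150)
hole_tool(274,321,c,None,100)
print(c['color'].min(-1)[135:185:2,240][:], c['color'].min(-1)[212:228,270])
```

```text
prong tops [ 56.2 -20.1] [56.3  5.8] near/far edges [ 65.6 -19.8] [ 52.1 -20.3]
ped front corners [ 27.4 -27. ] [27.4 12.6]
base front corners [ 82.3 -62.2] [83.5 47.6]
plate top front [ 29.7 -26.5] [29.3 29.4] bottom front [ 30.8 -27.4] [30.1 30.4]
post tip [38.2 -8.5]
hole px 273.69805194805195 321.39285714285717 308 tool [-23.02147088   0.15874809 158.3       ]
hole px 273.6016260162602 321.0569105691057 246 tool [-2.28218212e+01  1.10053020e-01  1.58300000e+02]
[ 38  68  88 111 121 126 123 123 121 119 120 119 104  49  36  38  37  38
  38  37  33  40  63  91 118] [248 238 191 142 112  92  92 103 119 125 124 123 124 123 126 124]
```

Call:
step_arm(
  commands=[
    [0.18,-0.78,2,0,5],
    [0,0,2,0,5],
    [0,0,1.5,0,5],
    [0,0,0,0,5],
    [0,0,0,0,5],
  ],
)

```text
t: 19.8
eef_pos: [492.4, -240.1, 241.2]
ee_rot: [3.14, 0.004, -2.851]
contact_force: [0.0, 0.4, 1.3]
width: 0.636
```

Run:
```python
from h import *
to(493.6,-240.7,199,JA)
c,P=held();np.save('w8.npy',c,allow_pickle=True);save('w8.png',c['color'],1.4)
```

```text
at [ 492.4 -240.1  241.2] yaw -2.8513 w 0.636 F [0.  0.4 1.3] t 19.8
shift-first cm [-0.09 -0.09  4.22] turn 0.0
turn-first cm [-0.09 -0.09  4.22] turn 0.0
```

View pics/w8.png

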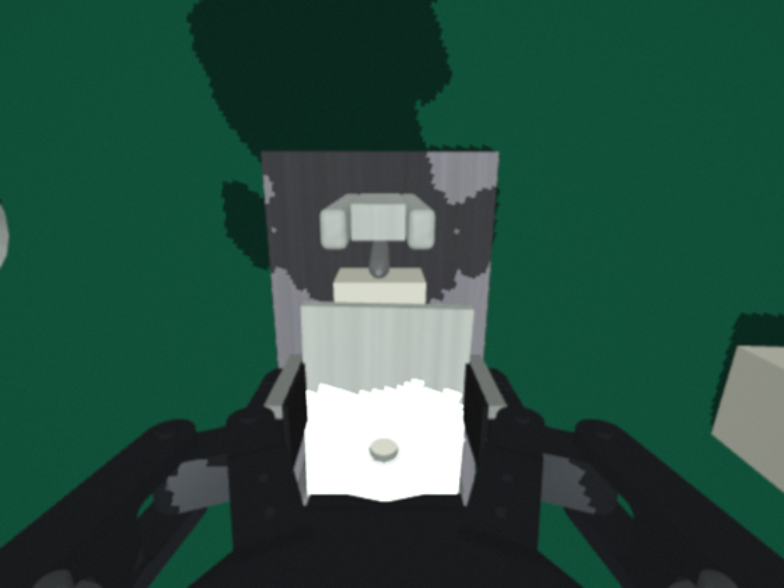

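Close view: post tip at (379,272), prong tops at (334,246) and (421,246), plate front edge from (301,312) to (473,312).

Run:
```python
from h import *
c=np.load('w8.npy',allow_pickle=True).item();z0=241
def tl(u,v,z):
    T=np.array(c['T_tool_cam']);d=T[:3,:3]@np.array([(u/1.4-c['cx'])/c['f'],(v/1.4-c['cy'])/c['f'],1]);o=T[:3,3];return np.round((o+d*(z-o[2])/d[2])[:2],1)
print('prongs outer',tl(321,230,z0-88),tl(434,230,z0-88),'xfar/near',tl(334,207,z0-88),tl(334,246,z0-88))
print('ped front',tl(334,281,z0-36),tl(426,281,z0-36))
print('base',tl(262,152,z0-8),tl(498,152,z0-8))
print('post tip',tl(379,272,z0-63))
print('plate',tl(301,312,158.3),tl(473,312,158.3),tl(301,305,163.3),tl(473,307,163.3))
```

```text
prongs outer [ 57.  -18.1] [57.  15.2] xfar/near [ 63.6 -14. ] [ 52.2 -14.4]
ped front [ 27.8 -21.3] [27.8 18.6]
base [ 81.8 -55.9] [81.9 52.9]
post tip [38.3 -1.4]
plate [ 29.7 -26.5] [29.7 29.4] [ 30.4 -27.4] [29.7 30.4]
```

Call:
step_arm(
  commands=[
    [0.2,-0.23,0,0,5],
    [0,0,0,0,5],
    [0,0,0.8,0,5],
    [0,0,0.7,0,5],
    [0,0,0.6,0,5],
    [0,0,0.5,0,5],
    [0,0,0,0,5],
  ],
)

```text
t: 20.55
eef_pos: [491.0, -243.8, 214.1]
ee_rot: [3.139, 0.004, -2.853]
contact_force: [-0.9, 1.7, -1.0]
width: 0.628
```

Run:
```python
from h import *
to(493.6,-240.7,199,JA);s=ctrl.observe();print(s['wrist_torque'],s['ee_rot'])
```

```text
at [ 491.  -243.8  214.1] yaw -2.853 w 0.628 F [-0.9  1.7 -1. ] t 20.55
shift-first cm [-0.34  0.22  1.51] turn -0.001
turn-first cm [-0.34  0.22  1.51] turn -0.001
[0.30863169 0.26508013 0.06586241] [ 3.13913624  0.00388662 -2.85302374]
```

Call:
step_arm(
  commands=[
    [0,0,0.5,0,5],
    [0,0,0.5,0,5],
    [0,0,0.3,0,5],
    [0,0,0.2,0,5],
    [0,0,0,0,5],
  ],
)

```text
t: 21.05
eef_pos: [491.7, -243.8, 200.1]
ee_rot: [3.14, 0.006, -2.853]
contact_force: [-0.5, 4.0, -0.0]
width: 0.628
```

Run:
```python
from h import *
to(493.6,-240.7,199,JA);s=ctrl.observe();print(s['wrist_torque'],s['ee_rot'])
c,P=held();m=(P[...,2]>140)&(P[...,2]<185)&(c['z_map']>0)&(c['color'].min(-1)>110)&(abs(P[...,1])<25)&(P[...,0]<25);Q=P[m]
A=np.c_[Q[:,:2],np.ones(len(Q))]
for i in range(3): k,*_=np.linalg.lstsq(A,Q[:,2],rcond=None);o=abs(Q[:,2]-A@k)<3;A,Q=A[o],Q[o]
print(k,len(Q))
W=cloud(c)[...,2];mm=(P[...,0]>0)&(P[...,0]<25)&(abs(P[...,1])<20)&(c['z_map']>0);print('world z of plate end',np.percentile(W[mm],[10,50,90]))
```

```text
at [ 491.7 -243.8  200.1] yaw -2.8526 w 0.628 F [-0.5  4.  -0. ] t 21.05
shift-first cm [-0.28  0.25  0.11] turn -0.001
turn-first cm [-0.28  0.25  0.11] turn -0.001
[0.93075889 0.10148126 0.41214769] [ 3.1400927   0.00580538 -2.85258351]
[-3.25028803e-03  2.04770258e-03  1.58190596e+02] 12000
world z of plate end [ 41.75034037 111.45690619 124.86168538]
```

Call:
step_arm(
  commands=[
    [0,0,0.1,0,5],
    [0,0,0,0,7],
    [0,0,0,0,7],
    [0,0,0,0,7],
    [0,0,0,0,7],
    [0,0,-3,0,7],
    [0,0,-4,0,8.5],
    [0,0,-4,0,8.5],
    [3,0,-2,0,8.5],
    [0,0,0,0,8.5],
    [0,0,0,0,8.5],
  ],
)

```text
t: 22.2
eef_pos: [462.3, -253.5, 329.7]
ee_rot: [-3.14, 0.007, -2.854]
contact_force: [0.2, 0.7, -0.6]
width: 0.999
```

Run:
```python
from h import *
to(493.6,-240.7,330,JA)
c,P=held();np.save('w9.npy',c,allow_pickle=True);save('w9.png',c['color'],1.4);print(np.unique(np.round(cloud(c)[...,2][(c['color'].min(-1)>150)&(c['z_map']>0)]/2)*2,return_counts=True))
plates('side')
```

```text
at [ 462.3 -253.5  329.7] yaw -2.8543 w 0.999 F [ 0.2  0.7 -0.6] t 22.2
shift-first cm [-3.37  0.34 -0.03] turn -0.003
turn-first cm [-3.37  0.33 -0.03] turn -0.003
(array([ -2.,  -0.,   2.,   4.,   6.,   8.,  10.,  12.,  14.,  16.,  18.,
        20.,  22.,  24.,  26.,  28.,  30.,  32.,  34.,  36.,  38.,  40.,
        42.,  44.,  56.,  58.,  60.,  62.,  64.,  66.,  68.,  70.,  72.,
        74.,  76.,  78.,  80.,  84.,  86.,  88.,  90., 206., 208., 216.,
       218.]), array([   1,   65,   35,    8,    9,  235,   96,   10,    3,    3,    3,
         52,  875,  201,    4,    4,    3,    8,   75, 2474,  709, 1111,
       4889,   83,    2,    5, 1843,  770,   21,    5,    9,  255,  111,
          7,    7,  137,   57,    1,   13,  187,   58,    1,    1,    9,
          3]))
patch [544.3 274.2] [ 62.7 111.1] 85.8 xmin 487.5
```

View pics/w9.png

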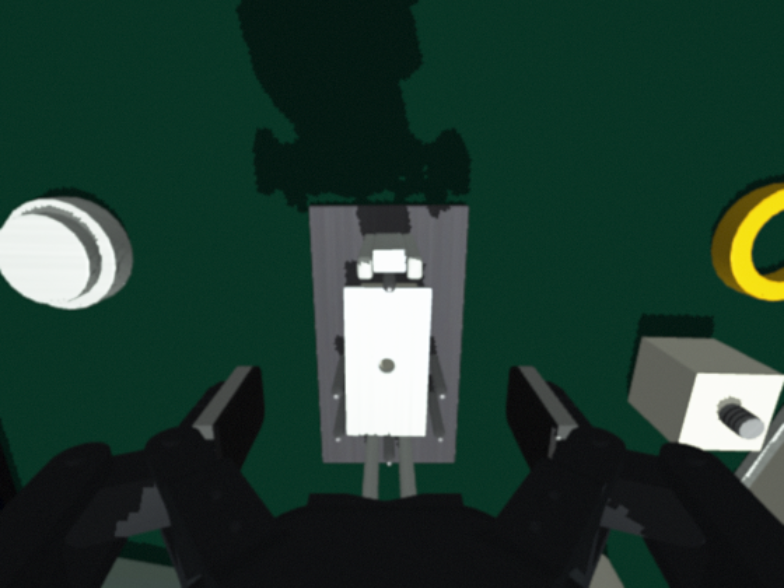

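Plate 1 lies flat on the pedestal between the posts, hole at (387,366), top at about 41–42 mm. Next is the plate in the +y lane.

Call:
step_arm(
  commands=[
    [0,0,-1,0.112,0],
    [0,0,-1,0.112,0],
    [0,0,-1,0.112,0],
    [-1.2,4.8,0,0,0],
    [-1.2,4.8,0,0,0],
    [-1.2,4.8,0,0,0],
    [-1.2,4.8,0,0,0],
    [-1.2,4.8,0,0,0],
    [-1.2,4.8,0,0,0],
    [-1.2,4.8,0,0,0],
    [-1.2,4.8,0,0,0],
    [-1.2,4.8,0,0,0],
  ],
)

```text
t: 23.5
eef_pos: [590.7, 175.9, 358.9]
ee_rot: [3.14, 0.003, 3.095]
contact_force: [1.6, -0.7, 0.2]
width: 0.005
```

Call:
step_arm(
  commands=[
    [-1.3,4.8,1,0,0],
    [-1.6,4.8,2,0,0],
    [0,0,0,0,0],
    [0,0,0,0,0],
  ],
)

```text
t: 23.9
eef_pos: [622.0, 264.6, 329.5]
ee_rot: [-3.141, 0.001, 3.096]
contact_force: [0.2, 0.0, -0.4]
width: -0.0
```

Run:
```python
from h import *
to(628,272.7,220.5,3.094-2*np.pi);s=ctrl.observe();print(s['ee_rot'],s['q'].round(3))
c=np.load('w9.npy',allow_pickle=True).item();g=c['color'].min(-1);k=np.zeros_like(g,bool);k[252:271,267:286]=1;v,u=np.nonzero(k&(g<150));print('placed hole',len(u),ray(c,u.mean(),v.mean(),41))
```

```text
at [622.  264.6 329.5] yaw 3.0964 w -0.0 F [ 0.2  0.  -0.4] t 23.9
shift-first cm [-0.56  0.83 10.9 ] turn 6.286
turn-first cm [-0.56  0.83 10.9 ] turn 6.286
[-3.14139244e+00  6.94318495e-04  3.09644647e+00] [ 0.309  0.615  0.27   1.225 -0.     0.354]
placed hole 71 [ 515.35128123 -236.00545363   41.        ]
```

Call:
step_arm(
  commands=[
    [-0.6,0.8,3,0,0],
    [0,0,4,0,0],
    [0,0,3.9,0,0],
    [0,0,0,0,0],
    [0.8,0,0,0,0],
    [0.8,0,0,0,0],
    [0.7,0,0,0,0],
    [0.7,0,0,0,0],
    [0.7,0,0,0,0],
    [0.7,0,0,0,0],
    [0.7,0,0,0,0],
    [0.7,0,0,0,0],
  ],
)

```text
t: 25.1
eef_pos: [570.9, 274.0, 223.5]
ee_rot: [3.14, 0.005, 3.094]
contact_force: [0.7, -0.0, 1.8]
width: 0.002
```

Run:
```python
from h import *
to(538,277,220.5,3.094);plates()
```

```text
at [570.9 274.  223.5] yaw 3.0941 w 0.002 F [ 0.7 -0.   1.8] t 25.1
shift-first cm [3.3  0.15 0.3 ] turn 0.0
turn-first cm [3.3  0.14 0.3 ] turn 0.0
patch [543.5 274.5] [ 62.  111.4] 86.0 xmin 488.2
```

The fingertips slid on top of the plate (tip at 50 mm) and it has not moved. Back off, go lower and push again.

Call:
step_arm(
  commands=[
    [0,0,-0.5,0,0],
    [-3,0,0,0,0],
    [-2.8,0,0,0,0],
    [0,0,0,0,0],
    [0,0,0.8,0,0],
    [0,0,0,0,0],
    [0,0,0,0,0],
  ],
)

```text
t: 25.85
eef_pos: [628.3, 271.2, 220.1]
ee_rot: [3.14, 0.003, 3.095]
contact_force: [-0.0, 0.5, -0.1]
width: -0.003
```

Run:
```python
from h import *
to(538,277,220.2,3.094)
```

```text
at [628.3 271.2 220.1] yaw 3.0945 w -0.003 F [-0.   0.5 -0.1] t 25.85
shift-first cm [ 9.05  0.15 -0.01] turn 0.001
turn-first cm [ 9.05  0.15 -0.01] turn 0.001
```

Call:
step_arm(
  commands=[
    [0.6,0,0,0,0],
    [0.6,0,0,0,0],
    [0.6,0.1,0,0,0],
    [0.6,0,0,0,0],
    [0.6,0,0,0,0],
    [0.6,0,0,0,0],
    [0.6,0,0,0,0],
    [0.6,0,0,0,0],
    [0.6,0,0,0,0],
    [0.6,0,0,0,0],
    [0.6,0,0,0,0],
    [0.6,0,0,0,0],
  ],
)

```text
t: 27.05
eef_pos: [557.5, 275.7, 220.8]
ee_rot: [3.139, 0.006, 3.094]
contact_force: [2.4, 0.1, 3.3]
width: -0.004
```

Run:
```python
from h import *
to(538,277,220.2,3.094);plates()
```

```text
at [557.5 275.7 220.8] yaw 3.0939 w -0.004 F [2.4 0.1 3.3] t 27.05
shift-first cm [1.96 0.04 0.06] turn -0.0
turn-first cm [1.96 0.04 0.06] turn -0.0
patch [493.2 277.7] [ 62.1 113.4] 85.6 xmin 436.5
```

Call:
step_arm(
  commands=[
    [0.6,0,0,0,0],
    [0.6,0,0,0,0],
    [0.6,0,0,0,0],
    [0.1,0,0,0,0],
    [-1,0,0,0,0],
    [0,0,-4,0,8.5],
    [0,0,-4,0,8.5],
    [3,0,-2,0,8.5],
    [3.7,0,0,0,8.5],
    [3.7,0,0,0,8.5],
    [0,0,0,0,8.5],
    [0,0,0,0,8.5],
  ],
)

```text
t: 28.3
eef_pos: [443.5, 280.7, 319.1]
ee_rot: [3.141, 0.003, 3.095]
contact_force: [1.7, -0.2, -0.1]
width: 0.991
```

Run:
```python
from h import *
to(444,281,207.5,3.094);plates();c=plates('wrist')
g=c['color'].min(-1)
p=proj(c,[472,280,50]);print(p);x,y=p.astype(int);k=np.zeros_like(g,bool);k[y-20:y+21,x-20:x+21]=1
v,u=np.nonzero(k&(g<60));print(len(u),ray(c,u.mean(),v.mean(),50))
```

```text
at [443.5 280.7 319.1] yaw 3.0947 w 0.991 F [ 1.7 -0.2 -0.1] t 28.3
shift-first cm [-0.05  0.03 11.16] turn 0.001
turn-first cm [-0.05  0.03 11.16] turn 0.001
patch [472.7 279.8] [ 61.  110.9] 86.5 xmin 418.2
patch [472.5 279.5] [ 56.2 110.5] 87.6 xmin 416.5
[274.26784675 242.1338405 ]
15 [474.10984272 280.8852145   50.        ]
```

Call:
step_arm(
  commands=[
    [-0.15,0,3.5,0,8.5],
    [0,0,3.5,0,8.5],
    [0,0,3.0,0,8.5],
    [0,0,1.1,0,8.5],
    [0,0,0,0,8.5],
    [0,0,0,0,5],
    [0,0,0,0,5],
    [0,0,0,0,5],
    [0,0,0,0,5],
    [0,0,0,0,5],
    [0,0,0,0,5],
  ],
)

```text
t: 29.5
eef_pos: [447.5, 281.3, 211.1]
ee_rot: [3.138, 0.009, 3.094]
contact_force: [-1.2, -1.2, 5.9]
width: 0.628
```

Call:
step_arm(
  commands=[
    [0,0,-1,0,5],
    [0,0,-2,0,5],
    [0,0,-3,0,5],
    [0,0,-3,0,5],
    [0,0,0,0,5],
    [0,0,0,0,5],
  ],
)

```text
t: 30.1
eef_pos: [446.3, 281.0, 300.3]
ee_rot: [3.138, 0.008, 3.094]
contact_force: [0.3, 0.4, -1.2]
width: 0.627
```

```bash
cat >> h.py <<'E'
def plane():
    c,P=held();m=(P[...,2]>140)&(P[...,2]<185)&(c['z_map']>0)&(c['color'].min(-1)>110)&(abs(P[...,1])<25)&(P[...,0]<22);Q=P[m]
    A=np.c_[Q[:,:2],np.ones(len(Q))]
    for i in range(3): k,*_=np.linalg.lstsq(A,Q[:,2],rcond=None);o=abs(Q[:,2]-A@k)<3;A,Q=A[o],Q[o]
    print('plane',k.round(4),len(Q));return c,P,k
E
python3 - <<'E'
from h import *
c,P,k=plane();g=c['color'].min(-1)
h=hole_tool(274,321,c,P,150);print('cols front edge',g[205:232,274])
JO=np.array([515.3,-235.2])
h=[-24.3,1,0];t=tcp_for(h);to(*t,260,JA)
np.save('w10.npy',c,allow_pickle=True)
E
```

```text
plane [-9.80000e-03  2.80000e-03  1.60723e+02] 11239
hole px 274.2047781569966 319.7201365187713 293 tool [-2.18581077e+01  1.49865317e-01  1.58300000e+02]
cols front edge [  2   5   6   7   4   7   4   7   6   2  28  73  94  95 100 121 130 130
 130 132 132 132 130 131 130 132 132]
at [445.7 280.7 299. ] yaw 3.0941 w 0.632 F [-0.1 -0.  -1. ] t 30.15
shift-first cm [ -7.14 -52.01   3.9 ] turn 5.946
turn-first cm [ 10.49 -51.44   3.9 ] turn 5.946
```

Call:
step_arm(
  commands=[
    [0,0,0,-0.113,5],
    [0,0,0,-0.113,5],
    [0,0,0,-0.112,5],
    [0.96,-4.7,0,0,5],
    [0.96,-4.7,0,0,5],
    [0.96,-4.7,0,0,5],
    [0.96,-4.7,0,0,5],
    [0.96,-4.7,0,0,5],
    [0.96,-4.7,0,0,5],
    [0.96,-4.7,0,0,5],
    [0.96,-4.7,0,0,5],
    [0.96,-4.7,0,0,5],
  ],
)

```text
t: 31.35
eef_pos: [483.2, -150.9, 296.9]
ee_rot: [3.139, 0.004, -2.851]
contact_force: [0.3, 0.1, 0.3]
width: 0.632
```

Call:
step_arm(
  commands=[
    [0.96,-4.6,0,0,5],
    [0.96,-4.6,0,0,5],
    [0,0,0,0,5],
    [0,0,2.5,0,5],
    [0,0,2.5,0,5],
    [0,0,0,0,5],
    [0,0,0,0,5],
  ],
)

```text
t: 32.05
eef_pos: [491.6, -241.9, 247.3]
ee_rot: [3.139, 0.003, -2.851]
contact_force: [0.4, -0.3, -0.8]
width: 0.628
```

Run:
```python
from h import *
to(491.7,-243.3,206.7,JA);s=ctrl.observe();print(s['ee_rot'])
c,P,k=plane();np.save('w11.npy',c,allow_pickle=True);save('w11.png',c['color'],1.4)
```

```text
at [ 491.6 -241.9  247.3] yaw -2.8507 w 0.628 F [ 0.4 -0.3 -0.8] t 32.05
shift-first cm [ 0.03 -0.14  4.06] turn 0.001
turn-first cm [ 0.03 -0.14  4.06] turn 0.001
[ 3.13860208  0.00325464 -2.85073648]
plane [-1.030000e-02  3.000000e-03  1.607292e+02] 11344
```

View pics/w11.png

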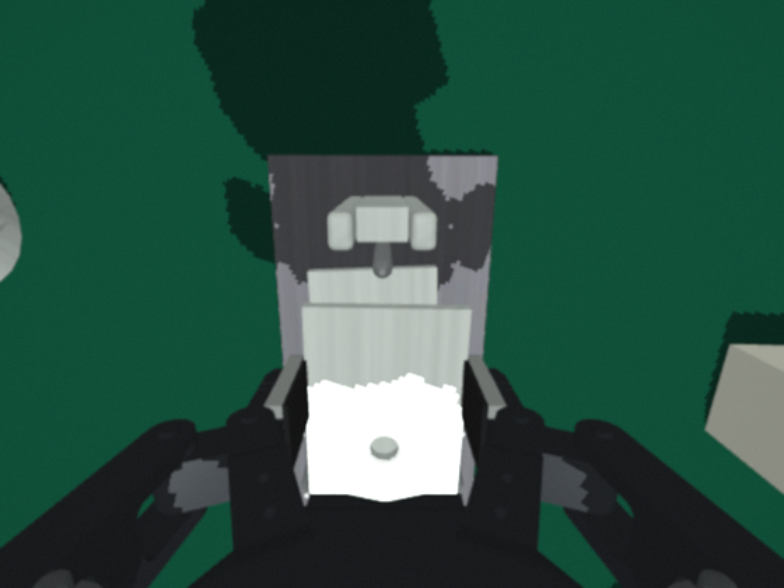

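The held plate's front edge runs from (302,311) to (471,312). Ahead of it are the placed plate's corners (308,270) and (437,266), post tip (382,272) and the prongs. Measuring the offset.

Run:
```python
from h import *
c=np.load('w11.npy',allow_pickle=True).item();z0=247
def tl(u,v,z):
    T=np.array(c['T_tool_cam']);d=T[:3,:3]@np.array([(u/1.4-c['cx'])/c['f'],(v/1.4-c['cy'])/c['f'],1]);o=T[:3,3];return np.round((o+d*(z-o[2])/d[2])[:2],1)
print('prongs outer',tl(328,230,z0-88),tl(437,230,z0-88),'x',tl(334,209,z0-88),tl(334,248,z0-88))
print('base',tl(269,155,z0-8),tl(497,155,z0-8))
print('post tip',tl(382,273,z0-63))
print('placed',tl(308,270,z0-41),tl(437,266,z0-41))
print('plate',tl(302,311,160.5),tl(471,312,160.5),tl(302,304,165.5),tl(471,307,165.5))
```

```text
prongs outer [ 56.2 -16.8] [56.2 16.8] x [ 62.5 -14.8] [ 50.5 -15.2]
base [ 80.7 -54.3] [80.8 54.1]
post tip [36.5 -0.3]
placed [ 32.4 -32.5] [34.2 23.3]
plate [ 29.3 -26.6] [28.9 29.2] [ 30.1 -27.5] [29.  30.2]
```

Run:
```python
from h import *
def ana(f,box):
    c=np.load(f,allow_pickle=True).item();g=c['color'].min(-1).astype(int);k=np.zeros((420,560),np.uint8)
    x0,y0,x1,y1=[int(a/1.4) for a in box];k[y0:y1,x0:x1]=(g>150)[y0:y1,x0:x1]
    ct=max(cv2.findContours(k,0,1)[0],key=cv2.contourArea)[:,0]
    r=cv2.minAreaRect(np.array([ray(c,u,v,41)[:2] for u,v in ct],np.float32));print(f,r)
ana('w9.npy',(335,281,440,445))
c=np.load('w9.npy',allow_pickle=True).item()
for d,z in (((365,268),88),((415,268),88),((389,288),62),((337,396),62),((441,396),62),((338,438),62),((441,439),62),((389,463),62)): print(d,ray(c,d[0]/1.4,d[1]/1.4,z)[:2].round(1))
c=shot('top');save('t2.png',c['color'][120:260,300:420],5);save('s3.png',shot('side')['color'][140:220,260:380],6)
```

```text
w9.npy ((515.465087890625, -236.09548950195312), (111.87623596191406, 57.7453727722168), 16.126752853393555)
(365, 268) [ 442.5 -269.6]
(415, 268) [ 435.1 -244.7]
(389, 288) [ 456.4 -252.1]
(337, 396) [ 535.2 -263.5]
(441, 396) [ 516.2 -199.3]
(338, 438) [ 565.6 -254.9]
(441, 439) [ 546.8 -188.9]
(389, 463) [ 575.  -216.6]
```

View pics/s3.png

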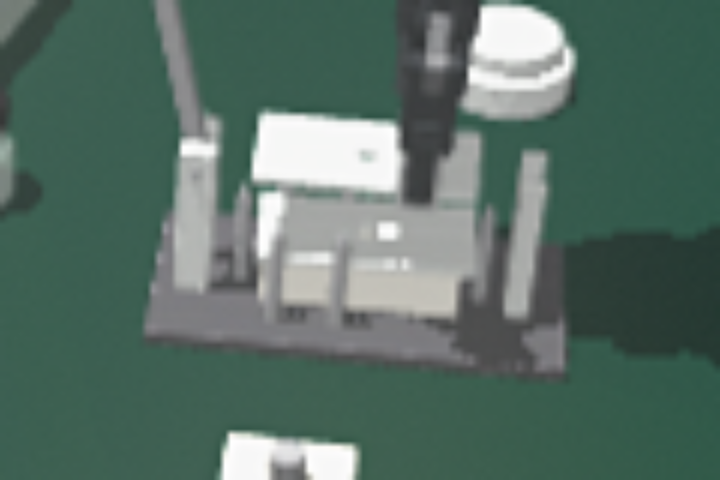

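Run:
```python
from h import *
c=np.load('w11.npy',allow_pickle=True).item();im=c['color'];z0=247
def tl(u,v,z):
    T=np.array(c['T_tool_cam']);d=T[:3,:3]@np.array([(u-c['cx'])/c['f'],(v-c['cy'])/c['f'],1]);o=T[:3,3];return np.round((o+d*(z-o[2])/d[2])[:2],1)
g=im.min(-1).astype(int)
for r in (196,200,204,208,212): 
    u=np.nonzero(g[r,180:340]>140)[0]+180;print(r,u.min(),u.max(),tl(u.min(),r,z0-41),tl(u.max()+1,r,z0-41), cloud(c)[r,240].round(1),cloud(c)[r,u.min()+3].round(1))
for col in (225,240,255,290,305): print(col,g[186:204,col])
```

```text
196 220 311 [ 30.5 -32.6] [30.5 23.3] [ 468.9 -269.4   40.6] [ 471.6 -279.3   41.5]
200 220 311 [ 28.  -32.7] [28.  23.4] [ 470.9 -268.7   42.1] [ 474.1 -278.7   41.3]
204 220 311 [ 25.4 -32.9] [25.5 23.5] [ 473.5 -268.1   41.7] [ 476.2 -278.    42.4]
208 220 312 [ 22.9 -33. ] [22.9 24.2] [ 476.  -267.5   41.5] [ 479.1 -277.5   41.3]
212 220 312 [ 20.3 -33.1] [20.3 24.3] [ 478.3 -266.8   42.2] [ 481.2 -276.8   42.3]
225 [ 61  59  61  60  59  75 119 148 178 191 192 191 194 193 192 192 193 194]
240 [ 65  62  62  61  66  93 131 160 182 187 189 189 188 190 189 187 189 190]
255 [ 63  63  62  60  76 116 148 176 192 193 192 193 191 192 191 192 193 194]
290 [ 57  57  58  81 122 152 176 186 187 186 187 186 187 188 189 188 188 187]
305 [ 61  61  70 103 135 165 180 185 185 185 185 187 186 186 186 186 187 187]
```

Plate 1 has been nudged about 3–4 mm and turned about 2.5° within the posts since release. I'll lower plate 2 until the fingertips are nearly on it, release, then square both by clasping.

Call:
step_arm(
  commands=[
    [0.15,-0.08,0,0,5],
    [0,0,0.8,0,5],
    [0,0,0.8,0,5],
    [0,0,0.6,0,5],
    [0,0,0.5,0,5],
    [0,0,0.5,0,5],
    [0,0,0.3,0,5],
    [0,0,0,0,5],
  ],
)

```text
t: 33.0
eef_pos: [491.2, -243.8, 212.7]
ee_rot: [3.141, 0.005, -2.851]
contact_force: [-0.1, 0.1, -0.9]
width: 0.628
```

Run:
```python
from h import *
to(491.7,-243.3,208.7,JA);s=ctrl.observe();print(s['ee_rot'],s['wrist_torque']);plane()
```

```text
at [ 491.2 -243.8  212.7] yaw -2.8512 w 0.628 F [-0.1  0.1 -0.9] t 33.0
shift-first cm [-0.06  0.03  0.4 ] turn 0.0
turn-first cm [-0.06  0.03  0.4 ] turn 0.0
[ 3.14075918  0.00496688 -2.85118268] [-0.01380682  0.06439794  0.00324294]
plane [-1.070000e-02  2.300000e-03  1.607295e+02] 11321
```

No contact so far, and the underside is at 47 mm, well between the posts. Going down gently to contact.

Call:
step_arm(
  commands=[
    [0,0,0.2,0,5],
    [0,0,0.2,0,5],
    [0,0,0,0,5],
    [0,0,0,0,5],
  ],
)

```text
t: 33.45
eef_pos: [491.6, -243.9, 210.1]
ee_rot: [-3.141, 0.006, -2.851]
contact_force: [-2.3, 2.1, 4.9]
width: 0.626
```

Call:
step_arm(
  commands=[
    [0,0,0.1,0,5],
    [0,0,0,0,5],
  ],
)

```text
t: 33.65
eef_pos: [491.6, -243.9, 209.9]
ee_rot: [-3.141, 0.006, -2.851]
contact_force: [-3.2, 3.6, 11.5]
width: 0.63
```

Call:
step_arm(
  commands=[
    [0,0,-0.1,0,5],
    [0,0,0,0,6.8],
    [0,0,0,0,6.8],
    [0,0,0,0,6.8],
    [0,0,0,0,6.8],
    [0,0,-1.5,0,7.5],
    [0,0,-2,0,8.5],
    [0,0,-2,0,8.5],
    [0,0,0,0,8.5],
    [0,0,0,0,8.5],
  ],
)

```text
t: 34.65
eef_pos: [491.3, -244.2, 264.2]
ee_rot: [-3.141, 0.006, -2.851]
contact_force: [-0.5, 0.3, -0.0]
width: 0.993
```

Run:
```python
from h import *
to(491.7,-243.3,199,JA)
c,P=held();np.save('w12.npy',c,allow_pickle=True);save('w12.png',c['color'],1.4)
```

```text
at [ 491.3 -244.2  264.2] yaw -2.8513 w 0.993 F [-0.5  0.3 -0. ] t 34.65
shift-first cm [-0.06  0.08  6.52] turn 0.0
turn-first cm [-0.06  0.08  6.52] turn 0.0
```

View pics/w12.png

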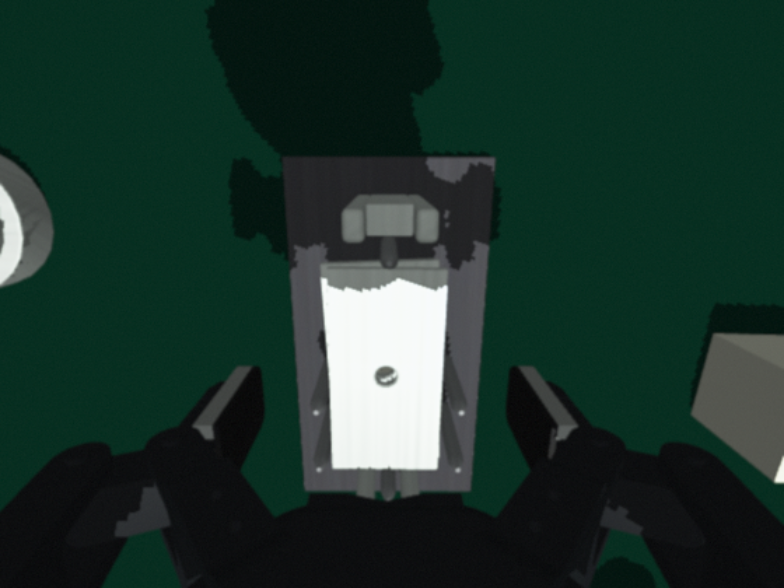

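Both plates lie stacked flat and the lower one is slightly askew. Clasping both to square them.

Call:
step_arm(
  commands=[
    [0,0.05,2.5,0,8.5],
    [0,0,2.5,0,8.5],
    [0,0,1.6,0,8.5],
    [0,0,0,0,8.5],
    [0,0,0,0,5.4],
    [0,0,0,0,5.4],
    [0,0,0,0,5.4],
    [0,0,0,0,5.4],
    [0,0,0,0,5.4],
    [0,0,0,0,7.5],
    [0,0,0,0,7.5],
    [0,0,0,0,7.5],
  ],
)

```text
t: 35.9
eef_pos: [491.2, -243.3, 198.0]
ee_rot: [3.141, 0.005, -2.851]
contact_force: [-0.2, -0.4, -0.4]
width: 0.878
```

Call:
step_arm(
  commands=[
    [0,0,-2,0,8.5],
    [0,0,-4,0,8.5],
    [3,0,-4,0,8.5],
    [0,0,-3,0,8.5],
    [0,0,0,0,8.5],
    [0,0,0,0,8.5],
  ],
)

```text
t: 36.5
eef_pos: [462.1, -252.5, 328.6]
ee_rot: [-3.14, 0.007, -2.851]
contact_force: [-0.1, -0.3, -0.6]
width: 1.0
```

Run:
```python
from h import *
to(491.7,-243.3,330,JA)
c,P=held();np.save('w13.npy',c,allow_pickle=True)
a=c['color'][185:360,205:345];save('w13.png',a,4)
g=c['color'].min(-1);p=proj(c,[515.5,-235,46]);print(p);x,y=p.astype(int);k=np.zeros_like(g,bool);k[y-9:y+10,x-9:x+10]=1;v,u=np.nonzero(k&(g<170));print('hole',len(u),ray(c,u.mean(),v.mean(),46))
k=np.zeros((420,560),np.uint8);k[190:330,220:330]=g[190:330,220:330]>150
ct=max(cv2.findContours(k,0,1)[0],key=cv2.contourArea)[:,0];print(cv2.minAreaRect(np.array([ray(c,u,v,46)[:2] for u,v in ct],np.float32)))
c=shot('top');H=cloud(c)[...,2];m=np.zeros((420,560),bool);m[205:250,265:300]=1
g=c['color'].min(-1);k=(m&(H>35)).astype(np.uint8);ct=max(cv2.findContours(k,0,1)[0],key=cv2.contourArea)[:,0];print('stand',cv2.minAreaRect(np.array([ray(c,u,v,60)[:2] for u,v in ct],np.float32)))
```

```text
at [ 462.1 -252.5  328.6] yaw -2.8513 w 1.0 F [-0.1 -0.3 -0.6] t 36.5
shift-first cm [-3.1   0.03 -0.14] turn 0.0
turn-first cm [-3.1   0.03 -0.14] turn 0.0
[275.8673121  264.19012267]
hole 75 [ 516.66849047 -235.48534583   46.        ]
((515.0463256835938, -236.27841186523438), (115.63832092285156, 57.72657012939453), 16.649728775024414)
stand ((476.36724853515625, -14.357688903808594), (57.48694610595703, 55.761817932128906), 16.217308044433594)
```

View pics/w13.png

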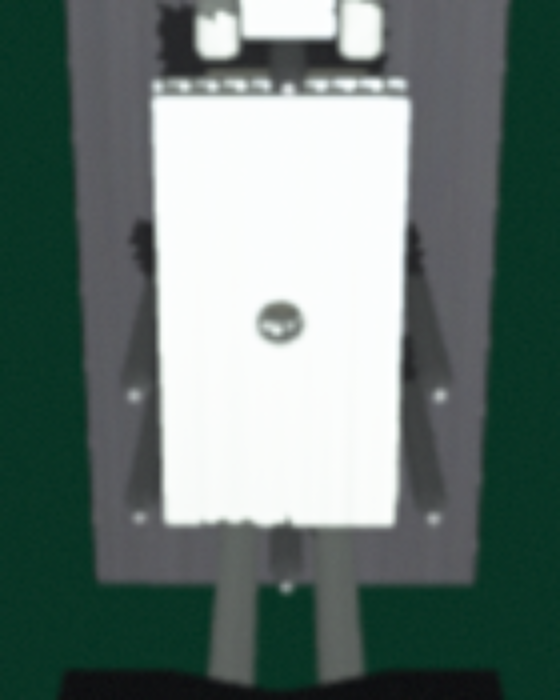

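The stack is squared and the holes nearly coincide (hole at crop (281,322)). Now to the pin.

Call:
step_arm(
  commands=[
    [-1.6,4.5,0,0,5],
    [-1.6,4.5,0,0,5],
    [-1.6,4.5,0,0,5],
    [-1.6,4.5,0,0,5],
    [-1.6,4.5,0.5,0,5],
    [0,0,2,0,5],
    [0,0,0,0,5],
    [0,0,0,0,5],
  ],
)

```text
t: 37.4
eef_pos: [473.5, -13.7, 302.3]
ee_rot: [3.14, 0.002, -2.851]
contact_force: [0.2, -0.1, 1.0]
width: 0.586
```

Run:
```python
from h import *
to(475.5,-14.2,235,JA)
c,P=held();np.save('w14.npy',c,allow_pickle=True);save('w14.png',c['color'],1.4)
W=cloud(c);m=(W[...,2]>73)&(W[...,2]<82)&(abs(W[...,0]-475)<25)&(abs(W[...,1]+14)<25)&(c['z_map']>0);Q=W[m];print('head top',len(Q),np.median(Q,0),Q.min(0),Q.max(0))
print('stand proj',proj(c,[475.5,-14.2,78]))
```

```text
at [473.5 -13.7 302.3] yaw -2.8511 w 0.586 F [ 0.2 -0.1  1. ] t 37.4
shift-first cm [-0.17 -0.11  6.73] turn 0.0
turn-first cm [-0.17 -0.11  6.73] turn 0.0
head top 431 [473.68176745 -14.81637999  78.44847493] [466.36313643 -22.60839535  73.11296861] [482.2868258   -6.15023587  80.19551743]
stand proj [271.74572501 233.88288231]
```

View pics/w14.png

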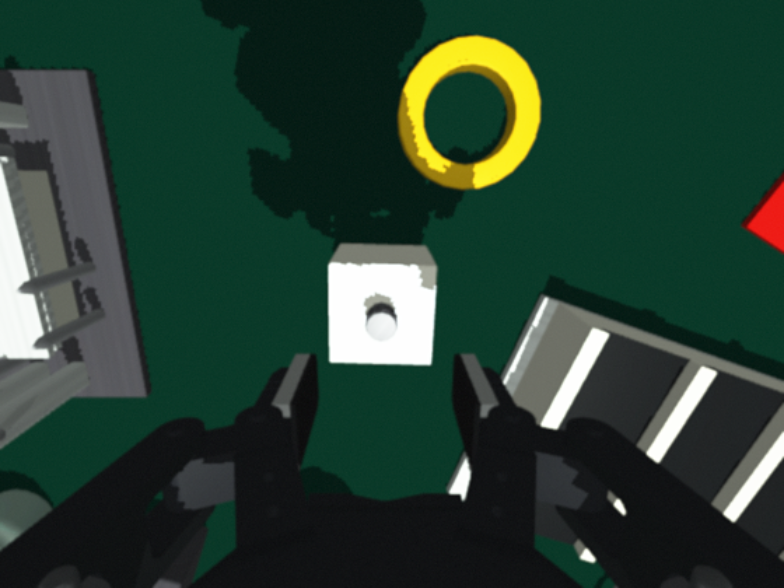

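Call:
step_arm(
  commands=[
    [-0.05,-0.15,2.5,0,5],
    [0,0,2.5,0,5],
    [0,0,1.6,0,5],
    [0,0,0,0,3],
    [0,0,0,0,1.2],
    [0,0,0,0,1],
    [0,0,0,0,1],
    [0,0,0,0,1],
    [0,0,0,0,1],
    [0,0,0,0,1],
  ],
)

```text
t: 38.45
eef_pos: [476.2, -15.2, 238.7]
ee_rot: [-3.14, 0.008, -2.851]
contact_force: [-0.8, -1.6, 6.2]
width: 0.152
```

Call:
step_arm(
  commands=[
    [0,0,-1,0,1],
    [0,0,-2,0,1],
    [0,0,-3,0,1],
    [0,0,-3,0,1],
    [0,0,0,0,1],
    [0,0,0,0,1],
  ],
)

```text
t: 39.05
eef_pos: [475.2, -15.0, 328.3]
ee_rot: [-3.141, 0.007, -2.851]
contact_force: [-0.4, -0.6, -1.0]
width: 0.153
```

Run:
```python
from h import *
to(475.5,-14.2,235,JA)
c,P=held();np.save('w15.npy',c,allow_pickle=True);save('w15.png',c['color'][190:360,180:370],4)
m=(P[...,2]>140)&(P[...,2]<215)&(abs(P[...,0])<30)&(abs(P[...,1])<12)&(c['z_map']>0);Q=P[m];print(len(Q),Q.min(0),Q.max(0))
for z in range(140,215,6):
    q=Q[abs(Q[:,2]-z)<3]
    if len(q): print(z,len(q),q.min(0)[:2].round(1),q.max(0)[:2].round(1))
```

```text
at [475.2 -15.  328.3] yaw -2.851 w 0.153 F [-0.4 -0.6 -1. ] t 39.05
shift-first cm [-0.05  0.07  9.33] turn 0.001
turn-first cm [-0.05  0.07  9.33] turn 0.001
2105 [-10.49916225 -11.98227991 140.07135365] [ 12.72100496  11.999585   209.71823302]
140 127 [  2.7 -11.8] [12.4 12. ]
146 250 [ -9.9 -12. ] [12.7 12. ]
152 179 [ -9.3 -11.9] [12.7 12. ]
158 821 [-10.5 -12. ] [12.5 12. ]
164 310 [-10.3 -12. ] [12.5 12. ]
170 195 [ -9.5 -11.7] [12.3 12. ]
176 59 [ 6.1 -5.7] [10.1  6.6]
188 37 [ 3.  -2.7] [6.6 4.3]
194 49 [ 1.8 -3.4] [6.3 4.5]
200 50 [ 2.2 -2.9] [6.7 4.5]
206 27 [ 3.9 -2.9] [6. 4.]
212 1 [5.  0.2] [5.  0.2]
```

No more viewing is possible, so I go on by numbers. The pin is held upright, with its shank axis at tool (2.4, 0.7). Moving above the jig hole.

Call:
step_arm(
  commands=[
    [0.4,-4.4,0,0,1],
    [0.4,-4.4,0,0,1],
    [0.4,-4.4,0,0,1],
    [0.4,-4.4,0,0,1],
    [0.5,-4.7,0,0,1],
    [0,0,0,0,1],
    [0,0,2,0,1],
    [0,0,2,0,1],
    [0,0,1,0,1],
    [0,0,0,0,1],
    [0,0,0,0,1],
  ],
)

```text
t: 40.2
eef_pos: [518.9, -234.2, 277.2]
ee_rot: [3.141, 0.005, -2.851]
contact_force: [0.4, 0.5, -0.2]
width: 0.154
```

Run:
```python
from h import *
to(518.6,-235.0,262,JA)
c,P=held();np.save('w16.npy',c,allow_pickle=True);z0=ctrl.observe()['eef_pos'][2]
W=cloud(c);g=c['color'].min(-1)
# shank
m=(P[...,2]>183)&(P[...,2]<210)&(abs(P[...,0])<12)&(abs(P[...,1])<12)&(c['z_map']>0);Q=P[m];print('shank',len(Q),np.percentile(Q,[2,98],axis=0).round(1),Q[:,2].max())
# top plate surface in tool coords & edges
m=(abs(W[...,2]-46)<2.5)&(g>90)&(c['z_map']>0)&(abs(P[...,0])<80)&(abs(P[...,1])<45);Q=P[m];print('plate',m.sum(),np.percentile(Q,[0.5,99.5],axis=0).round(1))
m=(abs(W[...,2]-87)<3)&(P[...,0]>50)&(P[...,0]<110)&(abs(P[...,1])<30)&(c['z_map']>0);Q=P[m];print('prongs',len(Q),np.percentile(Q,[2,98],axis=0).round(1))
m=(abs(W[...,2]-8)<3)&(P[...,0]>50)&(P[...,0]<130)&(abs(P[...,1])<70)&(c['z_map']>0)&(c['color'][...,0]>45);Q=P[m];print('base',len(Q),np.percentile(Q,[1,99],axis=0).round(1))
```

```text
at [ 518.9 -234.2  277.2] yaw -2.8507 w 0.154 F [ 0.4  0.5 -0.2] t 40.2
shift-first cm [ 0.05 -0.07  1.52] turn 0.001
turn-first cm [ 0.05 -0.07  1.52] turn 0.001
shank 163 [[  2.2  -2.9 187.4]
 [  6.3   4.4 207.1]] 209.37571786739454
plate 8565 [[-54.1 -30.4 228.9]
 [ 59.   30.2 233.1]]
prongs 760 [[ 79.  -16.2 187.2]
 [ 90.2  16.7 190.5]]
base 8971 [[ 50.9 -53.6 266.6]
 [109.2  54.1 269.9]]
```

Call:
step_arm(
  commands=[
    [0.15,-0.08,0,0,1],
    [0,0,0,0,1],
    [0,0,0.6,0,1],
    [0,0,0.6,0,1],
    [0,0,0.4,0,1],
    [0,0,0.4,0,1],
    [0,0,0,0,1],
  ],
)

```text
t: 40.95
eef_pos: [517.6, -235.6, 256.4]
ee_rot: [3.14, 0.004, -2.851]
contact_force: [-0.8, -0.1, -0.9]
width: 0.151
```

Call:
step_arm(
  commands=[
    [0,0,0.3,0,1],
    [0,0,0.3,0,1],
    [0,0,0.3,0,1],
    [0,0,0,0,1],
  ],
)

```text
t: 41.35
eef_pos: [517.7, -235.8, 247.8]
ee_rot: [3.141, 0.005, -2.851]
contact_force: [-0.7, -0.9, -1.4]
width: 0.151
```

Call:
step_arm(
  commands=[
    [0,0,0.4,0,1],
    [0,0,0.4,0,1],
    [0,0,0.4,0,1],
    [0,0,0.4,0,1],
    [0,0,0.3,0,1],
    [0,0,0,0,1],
  ],
)

```text
t: 41.95
eef_pos: [517.9, -235.7, 228.7]
ee_rot: [3.141, 0.005, -2.851]
contact_force: [0.3, -0.1, -1.1]
width: 0.15
```

Call:
step_arm(
  commands=[
    [0,0,0.2,0,1],
    [0,0,0.2,0,1],
    [0,0,0,0,1],
  ],
)

```text
t: 42.25
eef_pos: [518.0, -235.7, 225.1]
ee_rot: [3.141, 0.005, -2.851]
contact_force: [-2.3, 0.5, -1.4]
width: 0.152
```

Call:
step_arm(
  commands=[
    [0,0,0.1,0,1],
    [0,0,0.1,0,1],
    [0,0,0,0,1],
  ],
)

```text
t: 42.55
eef_pos: [518.0, -235.6, 224.6]
ee_rot: [-3.141, 0.006, -2.851]
contact_force: [-3.3, 2.1, 8.9]
width: 0.152
```

Call:
step_arm(
  commands=[
    [0,0,0.1,0,1],
    [0,0,0.1,0,1],
    [0,0,0,0,1],
  ],
)

```text
t: 42.85
eef_pos: [518.0, -235.6, 224.5]
ee_rot: [-3.141, 0.007, -2.851]
contact_force: [-7.8, 4.2, 21.7]
width: 0.15
```

Contact at the expected height, so the head is on the top plate. Releasing with a small opening and lifting.

Call:
step_arm(
  commands=[
    [0,0,0,0,2.3],
    [0,0,0,0,2.3],
    [0,0,0,0,2.3],
    [0,0,-1,0,2.3],
    [0,0,-3,0,2.3],
    [0,0,-4,0,4],
    [3,0,-3,0,8.5],
    [4,0,0,0,8.5],
    [0,0,0,0,8.5],
    [0,0,0,0,8.5],
  ],
)

```text
t: 43.85
eef_pos: [450.1, -256.2, 331.5]
ee_rot: [-3.141, 0.006, -2.852]
contact_force: [0.2, -0.7, 0.3]
width: 0.997
```

Run:
```python
from h import *
to(518.6,-235.0,262,JA)
c,P=held();W=cloud(c);g=c['color'].min(-1)
d=np.hypot(W[...,0]-516,W[...,1]+235);m=(d<14)&(c['z_map']>0)&(W[...,2]>52);print('head z',m.sum(),np.percentile(W[m][:,2],[5,50,95]),np.median(W[m],0))
m=(d>16)&(d<26)&(c['z_map']>0)&(abs(W[...,2]-46)<12);print('plate z',np.percentile(W[m][:,2],[10,50,90]))
# keeper points in jig frame
a=.290;u=np.array([np.cos(a),np.sin(a)]);n=np.array([-u[1],u[0]])
for nm in('side','top'):
    W=cloud(shot(nm));d=W[...,:2]-np.array([515.5,-234.5]);jx=d@u;jy=d@n
    m=(abs(jy)<14)&(jx>60)&(jx<200)&(W[...,2]>95)&(W[...,2]<280)
    Q=np.c_[jx[m],jy[m],W[m][:,2]];o=Q[:,2].argsort();Q=Q[o];print(nm,len(Q));print(Q[::max(1,len(Q)//12)].round(0).tolist())
```

```text
at [ 450.1 -256.2  331.5] yaw -2.8525 w 0.997 F [ 0.2 -0.7  0.3] t 43.85
shift-first cm [-7.17  0.08  6.95] turn -0.001
turn-first cm [-7.17  0.07  6.95] turn -0.001
head z 327 [53.50686027 63.99454152 65.37172892] [ 513.60281084 -236.31801409   63.99454152]
plate z [45.81982434 46.63670582 47.46539309]
side 223
[[86.0, 4.0, 97.0], [98.0, 9.0, 112.0], [95.0, 9.0, 126.0], [97.0, 3.0, 139.0], [108.0, 7.0, 154.0], [109.0, 8.0, 167.0], [109.0, 9.0, 181.0], [109.0, 8.0, 193.0], [119.0, 5.0, 206.0], [122.0, 7.0, 219.0], [119.0, 8.0, 232.0], [122.0, 8.0, 244.0], [128.0, 4.0, 253.0]]
top 110
[[88.0, 11.0, 95.0], [86.0, -3.0, 108.0], [94.0, 7.0, 125.0], [95.0, 6.0, 144.0], [99.0, 3.0, 160.0], [108.0, 6.0, 175.0], [113.0, 7.0, 193.0], [110.0, 4.0, 209.0], [118.0, 7.0, 224.0], [123.0, 7.0, 237.0], [120.0, 1.0, 249.0], [121.0, -2.0, 255.0], [128.0, 3.0, 259.0]]
```

The pin head's top is at 64 mm and the plate's top at 46 mm, so the pin is home. The keeper stands at about 1.81 rad. I'll go around it on the +y side to get behind it.

Call:
step_arm(
  commands=[
    [0,2,-2.5,0,0],
    [0,3.1,-2.6,0,0],
    [0,3.1,0,0,0],
    [-3,0,0,0,0],
    [-3.5,0,0,0,0],
    [-3.5,0,0,0,0],
    [-3.5,0,0,0,0],
    [-3.5,0,0,0,0],
    [-3,0,0,0,0],
    [-1.9,0,0,0,0],
    [0,0,0,0,0],
    [0,0,0,0,0],
  ],
)

```text
t: 45.2
eef_pos: [637.0, -114.2, 382.3]
ee_rot: [3.141, 0.004, -2.85]
contact_force: [-0.1, -0.4, 0.0]
width: 0.003
```

Run:
```python
from h import *
to(659.2,-191.6,382,JA);s=ctrl.observe();print(s['ee_rot'],s['q'].round(3))
```

```text
at [ 637.  -114.2  382.3] yaw -2.8499 w 0.003 F [-0.1 -0.4  0. ] t 45.2
shift-first cm [ 0.1  -8.05  0.03] turn 0.002
turn-first cm [ 0.08 -8.05  0.03] turn 0.002
[ 3.14093055  0.00429872 -2.84987504] [-0.276  0.535  0.27   1.302  0.003 -0.568]
```

Call:
step_arm(
  commands=[
    [0,-2,0,0,0],
    [0,-2,0,0,0],
    [0,-2,0,0,0],
    [0,-2,0,0,0],
    [0,0,0,0,0],
    [0,0,0,0,0],
  ],
)

```text
t: 45.8
eef_pos: [658.8, -191.7, 383.2]
ee_rot: [3.141, 0.005, -2.852]
contact_force: [0.3, 0.3, -0.1]
width: 0.0
```

```bash
cat >> h.py <<'E'
def keeper(nm='side'):
    a=.290;u=np.array([np.cos(a),np.sin(a)]);n=np.array([-u[1],u[0]]);c=shot(nm);W=cloud(c);d=W[...,:2]-np.array([515.5,-234.5]);jx=d@u;jy=d@n
    g=c['color'].max(-1)
    r=np.hypot(jx-85,W[...,2]-80);th=np.arctan2(W[...,2]-80,85-jx)
    m=(jy>-12)&(jy<14)&(r>40)&(r<185)&(W[...,2]>68)&(th>-.1)&(th<2.1)
    h,e=np.histogram(th[m],36,(-.1,2.1));print(nm,'keeper hist',[(round(x,2),int(k)) for x,k in zip(e,h) if k>15])
    s=ctrl.observe();d=s['eef_pos'][:2]-np.array([515.5,-234.5]);print('tcp jig',(d@u).round(1),(d@n).round(1),s['eef_pos'][2].round(1),'rot',s['ee_rot'].round(3),'F',s['contact_force'].round(1))
E
python3 - <<'E'
from h import *
keeper('side');keeper('top')
E
```

```text
side keeper hist [(np.float64(1.73), 76), (np.float64(1.79), 97), (np.float64(1.86), 24), (np.float64(1.92), 23), (np.float64(1.98), 19)]
tcp jig 149.7 0.6 383.3 rot [ 3.141  0.005 -2.851] F [0.4 0.2 0.2]
top keeper hist []
tcp jig 149.9 0.9 383.4 rot [ 3.141  0.005 -2.851] F [-0.4  0.1  0.2]
```

Call:
step_arm(
  commands=[
    [1,0,0,0,0],
    [1,0,0,0,0],
    [1,0,0,0,0],
    [1,0,0,0,0],
    [0.9,0,0,0,0],
    [1.2,0,0,0,0],
    [1.2,0,0,0,0],
    [1.2,0,0,0,0],
    [0,0,0,0,0],
  ],
)

```text
t: 46.8
eef_pos: [576.9, -215.0, 383.4]
ee_rot: [3.141, 0.006, -2.851]
contact_force: [0.1, 1.0, -0.4]
width: 0.0
```

Run:
```python
from h import *
keeper('side');keeper('top')
```

```text
side keeper hist [(np.float64(1.24), 68), (np.float64(1.31), 98), (np.float64(1.37), 38), (np.float64(1.49), 16)]
tcp jig 64.9 1.0 383.2 rot [ 3.141  0.006 -2.851] F [0.5 0.  0.3]
top keeper hist []
tcp jig 65.3 0.8 383.1 rot [ 3.141  0.006 -2.851] F [-0.6 -0.2 -0.5]
```

Keeper at about 1.3 rad, as planned. On down the arc.

Call:
step_arm(
  commands=[
    [1.3,0,0.4,0,0],
    [1.3,0,0.5,0,0],
    [1.2,0,0.6,0,0],
    [1.1,0,0.7,0,0],
    [1.0,0,0.9,0,0],
    [1.0,0,0.9,0,0],
    [0.8,0,1.1,0,0],
    [0.7,0,1.1,0,0],
    [0.7,0,1.2,0,0],
    [0,0,0,0,0],
  ],
)

```text
t: 47.9
eef_pos: [490.6, -241.1, 306.8]
ee_rot: [3.139, 0.004, -2.851]
contact_force: [0.1, -0.1, 0.3]
width: -0.001
```

Run:
```python
from h import *
keeper('side')
```

```text
side keeper hist [(np.float64(0.33), 85), (np.float64(0.39), 118), (np.float64(0.45), 24)]
tcp jig -25.3 0.5 307.6 rot [ 3.14   0.005 -2.851] F [ 0.2 -0.2  0.2]
```

Call:
step_arm(
  commands=[
    [0.4,0,1.2,0,0],
    [0.4,0,1.2,0,0],
    [0.2,0,1.0,0,0],
    [0.1,0,0.8,0,0],
    [0,0,0.5,0,0],
    [0,0,0,0,0],
  ],
)

```text
t: 48.55
eef_pos: [480.8, -244.5, 260.5]
ee_rot: [3.14, 0.005, -2.851]
contact_force: [-0.1, -0.6, -0.6]
width: 0.004
```

Call:
step_arm(
  commands=[
    [0,0,0.2,0,0],
    [0,0,0,0,0],
  ],
)

```text
t: 48.75
eef_pos: [481.0, -244.8, 259.2]
ee_rot: [3.141, 0.006, -2.851]
contact_force: [0.1, 0.7, 0.1]
width: 0.002
```

Run:
```python
from h import *
keeper('side')
```

```text
side keeper hist [(np.float64(-0.04), 99), (np.float64(0.02), 106), (np.float64(0.08), 19)]
tcp jig -36.0 0.0 259.3 rot [ 3.142  0.006 -2.851] F [ 0.8  1.2 -0.2]
```

Nearly level. I'll press gently until the catch takes the load.

Call:
step_arm(
  commands=[
    [0,0,0.15,0,0],
    [0,0,0,0,0],
  ],
)

```text
t: 49.0
eef_pos: [481.1, -244.8, 258.4]
ee_rot: [-3.141, 0.006, -2.851]
contact_force: [-1.4, 0.5, 4.4]
width: -0.002
```

Call:
step_arm(
  commands=[
    [0,0,0.15,0,0],
    [0,0,0,0,0],
  ],
)

```text
t: 49.2
eef_pos: [481.0, -244.8, 258.2]
ee_rot: [-3.14, 0.007, -2.851]
contact_force: [-4.3, 2.7, 13.6]
width: 0.001
```

Call:
step_arm(
  commands=[
    [0,0,0.1,0,0],
    [0,0,0,0,0],
  ],
)

```text
t: 49.4
eef_pos: [481.0, -244.8, 258.1]
ee_rot: [-3.14, 0.007, -2.851]
contact_force: [-6.5, 3.6, 20.1]
width: 0.002
```

A hard stop at tip height 85 mm: the keeper is closed. Retreating and doing the last checks.

Call:
step_arm(
  commands=[
    [0,0,-2,0,0],
    [0,0,-4,0,0],
    [4,0,-3,0,4],
    [4,0,0,0,8.5],
    [3,0,0,0,8.5],
    [0,0,0,0,8.5],
    [0,0,0,0,8.5],
  ],
)

```text
t: 50.1
eef_pos: [374.8, -276.6, 344.7]
ee_rot: [-3.141, 0.006, -2.852]
contact_force: [0.4, 0.1, 0.6]
width: 0.847
```

Run:
```python
from h import *
keeper('side');keeper('top')
c,P=held();W=cloud(c);a=.290;u=np.array([np.cos(a),np.sin(a)]);n=np.array([-u[1],u[0]]);d=W[...,:2]-np.array([515.5,-234.5]);jx=d@u;jy=d@n;ok=c['z_map']>0
for x in (-85,-70,-40,-10,0,20,50):
    m=ok&(abs(jx-x)<6)&(abs(jy)<5)&(W[...,2]>50);print('bar z at',x,m.sum(),np.percentile(W[m][:,2],[20,50,80]).round(1) if m.any() else '')
for y in (-18,18):
    m=ok&(abs(jx)<30)&(abs(jy-y)<5)&(W[...,2]>20)&(W[...,2]<70);print('plate z',y,m.sum(),np.percentile(W[m][:,2],[10,50,90]).round(1) if m.any() else '')
# head peeking beside bar
m=ok&(abs(jx)<9)&(abs(jy)>7.5)&(abs(jy)<10)&(W[...,2]>50);print('beside bar',W[m][:,2].round(0)[:20])
# compare bystanders top view
t0=np.load('top0.npy',allow_pickle=True).item()['color'].astype(int);t1=shot('top')['color'].astype(int);D=(abs(t0-t1).max(-1)>60).astype(np.uint8)
for k in cv2.findContours(cv2.morphologyEx(D,2,np.ones((3,3))),0,2)[0]:
    if cv2.contourArea(k)>15: print('changed',cv2.boundingRect(k))
```

```text
side keeper hist [(np.float64(-0.1), 16), (np.float64(-0.04), 101), (np.float64(0.02), 103)]
tcp jig -146.2 -0.2 344.7 rot [-3.141  0.006 -2.851] F [-0.2 -0.  -1.2]
top keeper hist [(np.float64(-0.04), 58), (np.float64(0.02), 119), (np.float64(0.08), 28)]
tcp jig -145.9 -0.2 344.6 rot [-3.141  0.006 -2.851] F [ 0.3  0.5 -0.1]
bar z at -85 172 [56.7 85.5 86.1]
bar z at -70 134 [85.2 85.6 86. ]
bar z at -40 119 [85.1 85.7 86.1]
bar z at -10 98 [84.9 85.5 86.1]
bar z at 0 3 [84.8 84.8 84.9]
bar z at 20 0 
bar z at 50 0 
plate z -18 416 [45.8 46.6 47.4]
plate z 18 412 [45.8 46.6 47.5]
beside bar [52. 53. 53. 57. 57. 59. 57. 61. 62. 61. 64. 61. 65. 61. 64. 66. 63. 65.
 64.]
changed (296, 374, 40, 46)
changed (340, 369, 220, 51)
changed (327, 369, 5, 7)
changed (271, 367, 17, 17)
changed (343, 359, 43, 45)
changed (211, 353, 44, 67)
changed (462, 352, 10, 6)
changed (505, 347, 11, 4)
changed (269, 346, 35, 19)
changed (208, 334, 34, 35)
changed (244, 326, 28, 36)
changed (355, 271, 10, 5)
changed (329, 251, 111, 100)
changed (207, 195, 19, 36)
changed (185, 194, 19, 35)
changed (338, 193, 26, 43)
```

```bash
python3 -c "
from station import ctrl
print(ctrl.hand_in())"
```

```text
the job is handed in; nothing more can be done
None
```

I stacked both plates on the pedestal, pushed the pin home through them, closed the keeper in its catch and handed the job in at about 50 s. There were only two plates; the third rack lane was empty.

**Last checks**
- **Plates:** the top plate's upper face reads 46–47 mm on both sides, where 46 mm is expected. I measured this again after closing the keeper.
- **Pin:** the head's top reads 64 mm and plate contact came at the predicted height, so the head lies on the top plate.
- **Keeper:** the bar's upper face reads 85–86 mm along its free half, where 85 mm is expected. It met a hard stop there when pressed.
- **Other things:** the before-and-after top views differ only at the arm and its shadow, the two emptied lanes and the jig.

**What went wrong or disagreed**
- **Wrist limit:** the last joint reached its range limit early on and left the tool tilted by 4°. I undid the tilt and used the half-turned grasp from then on.
- **Missed push:** my first push on the second plate slid over its top, so I pushed again lower.
- **Shifted plate:** after I placed it, the first plate had moved about 3–4 mm and turned about 2.5° between the posts. I don't know what moved it. I squared both plates by clasping them together.
- **Camera offsets:** positions taken from plate edges and from holes differed by 1–3 mm. The fits still went in without binding.
- **Pictures:** I used up the 16-picture limit before the pin insertion, so the pin and keeper checks are from depth and force readings, not from viewed pictures.

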